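Change over the open vial at the gem sorting desk

ROBOT

A 6-joint arm with a two-finger parallel gripper is mounted at the origin on the work surface. World frame = base frame: x ahead of the robot, y to its left, z up, the work surface at z = 0. Lengths are in m, angles in rad, forces in N, time in s.
With the tool pointing down it reaches from about 0.35 to 0.775 m from the base axis. Payload 7.3 kg.
Tool frame: the origin (TCP) lies midway between the tips of the shut fingers; the grasp point (between the pads) lies robot.grasp_offset behind it (robot.grasp_offset is the distance from the TCP to the grasp point, in m); z points along the fingers, x is the direction in which the jaws open and shut, and the axes are right-handed (so a half turn about z gives the same grasp; the last joint's range is limited). The gripper opens to 92 mm and grips with 3 to 60 N. Pads are 19 mm wide; open, the fingers measure 130 mm over their backs; the gripper's body (75 mm by 190 mm) begins 47 mm behind the grasp point.
Start: joints at [-1.438, 0.342, 1.524, -0, 1.275, -0.146], TCP at [0.145, -0.505, 0.2] pointing down, gripper open.
Joint ranges: [-2.53, 2.53], [-0.77, 2.02], [0.04, 2.7], [-1, 4.14], [0.28, 2.66], [-3.11, 3.11]. Speed limits (rad/s): [2.57, 2.57, 3.14, 3.14, 3.14, 3.14].

INTERFACE

Orientations are given as [roll, pitch, yaw] about the fixed x, y, z axes, in that order (R = Rz(yaw) Ry(pitch) Rx(roll)).
In Python, from cell import robot gives the robot as it stands. The module is installed in compiled form; this text tells all that it offers.
- The arm moves only by the tool move_arm, never from a script. Its argument "increments" is a list of rows, each a list of 7 numbers: the finger opening in mm, from 0 to 91.8, then the shift along the tool's x, y, z in mm, then the turn, a rotation vector about the tool's x, y, z in rad. A call has 1 to 12 rows; each row shifts and turns the pose as measured when the row begins, along the tool's axes as they then stand; what a row does not reach is not made up. A row lasts 1/8 s, in which the tool goes at most 62.5 mm and 10.7 degrees, less where a joint would pass 70% of its speed; a pose out of reach is approached as far as the arm can. A call is refused whole if a number of a shift passes 62.5 or a number of a turn 0.188, either way. A call with a gripper value outside its range is refused whole. The fingers move at their own pace and stop on an object; "newtons" is the grip in N (left out, the last holds). Time passes only in rows, so rows that do not move let the fingers close. It gives the time, the measured TCP pose, the force and the opening at its end, in the units of the state.
- robot.observe(): the state, without advancing time (a new reading comes with each control period).
- robot.read_camera(name): name is "scene" or "top" or "wrist"; returns a dict with "img" (480x640x3 uint8, red, green, blue), "fx", "fy", "cx", "cy" (pixels), "k1" (the pictures are not rectified: a ray, as slopes to the right and down, at radius r is drawn at 1 + k1 r^2 times it, then the intrinsics apply), "T" (4x4, takes a point from camera to world coordinates). Camera axes: x right, y down, z forward; pixel columns grow to the right and rows downward; lengths in m; the calibration is good to about 2 mm. A picture is of the moment at which its call begins. There is no depth.
- robot.hand_in(): hands the job in, once; it reports no verdict.
Trained networks look in the newest picture that a camera, given by its name, has taken for a name from the list of things; names that differ only in an ending like _2 or _b are one class to them, and where a whole thing is asked for, a point or a joint stands for the part that bears it (a point fixed in the world has none). Each returns a list of dicts, best first, with "conf" (0 to 1); they miss things now and then, are a little off and sometimes report something else, mostly with a low value. They report only what shows in the picture. A call takes as long as a camera call.
- robot.look_for(thing, camera): "rect" ([left, top, width, height] in pixels, round what is visible of it).
The state is a dict: "time": time; "qpos": joint angles; "qvel": joint speeds; "joint_efforts": joint torques, N m; "tool_pos": TCP position; "tool_rot": TCP orientation; "contact_force": force on the tool from outside, world axes, zero at the start; "torque": the same for the moment, N m; "opening": finger opening in m.
Only numpy, scipy, OpenCV 4.12 (cv2) and the standard library are available. Lean on these libraries where they do the work, as an engineer would, in place of code of your own. Each camera call takes 0.05 s, during which the arm holds its last target.

TASK

One round flip-cap vial in the rack has been left open: press its cap fully shut, and only then flick open the cap of the square vial, so that it stays standing upright or leaning back for the next lot. The two vials must never be open at the same time, and the other caps, the rose quartz, the tweezer, the loupe, the stone box and the cup are to be left as they are.

Things in the scene. Friction and masses are not known exactly. Their poses are not given: they have to be found in the camera images.
- rack: Dark wooden rack, fixed to the desk, 56 x 296 mm, origin at the centre of its underside on the desk. Its y axis runs along the row of four vials (70 mm apart, at y = -105, -35, 35, 105 mm, in any order), its upper plate ends 46 mm above the desk. Its -x side (cap tabs) faces the robot, its +x side has the hinges.
- open_vial_hinge (a point): Fixed point on the hinge line of the round vial that starts open (clear tube 40 mm across, mouth 85 mm above the desk): level with the mouth, 23 mm from the tube's axis on the rack's +x side. Its axes are the rack's: y is the hinge line, x points from the tab side to the hinge side, z up. The vial is held fast in the rack.
- open_cap_tab (a point): Middle of the thumb tab of that vial's white cap, 57 mm from the hinge line; moves with the cap. The cap is a disc 44 mm across, 5 mm thick, its underside level with the hinge when shut; the tab opposite the hinge is 16 mm wide (along y), 5 mm thick. From the hinge line the disc ends 45 mm out, the tab 70 mm out.
- open_cap (a joint): Angle of that cap: 0 = fully shut (cap level), 1.57 = standing upright over the hinge, up to 2.1 = leaning back. Starts at 1.0 to 1.9. The hinge is stiff: the cap stays where it is left and takes about 0.4 N at the tab to move.
- square_vial_hinge (a point): The same fixed point of the only square vial (40 x 40 mm, mouth 85 mm above the desk, white square cap 44 x 44 mm, 5 mm thick): on the hinge line, level with the mouth, 23 mm from the vial's axis on the rack's +x side; axes as for the other. The vial is held fast in the rack.
- square_cap_tab (a point): Middle of the square cap's thumb tab, 57 mm from the hinge line, moves with the cap; when shut 2.5 mm above the hinge height and 34 mm from the vial's axis on the rack's -x side. The tab is 16 mm wide (along y), 5 mm thick, from 45 to 70 mm from the hinge; nothing lies within 35 mm beneath it or 25 mm beside it.
- square_cap (a joint): Angle of the square cap, as for open_cap; starts shut (0), has the same stiff hinge and stays where it is left.
- cap_b (a joint): Angle of the cap of a second round vial, the same in size and hinge, shut (0) and to stay shut.
- cap_c (a joint): Angle of the cap of a third round vial, the same in size and hinge, shut (0) and to stay shut.
- quartz: Rose quartz tumble, a 30 mm pebble 19 mm high, loose on the desk before the rack. Origin under its centre.
- loupe: Folding chrome loupe lying on the desk before the rack, 56 x 26 x 13 mm, loose. Origin under its lens.
- tweezer: Black steel tweezer lying on the desk behind the rack along the row, 125 mm long, 8 mm high, loose. Origin under its middle.
- stone_box: Smoked acrylic stone box, open, 90 x 130 x 28 mm, to the right. Origin under its centre.
- cup: White porcelain cup, 64 mm across and 50 mm high, under the 150 mm high brass chute to the left. Origin under its centre.

How it is judged:
On the way, in this order (a step that is already met when the one before it is completed fails the run):
1. the round vial that stood open is pressed shut while the square vial is still shut (value of joint open_cap below 0.08 rad and value of joint square_cap below 0.3 rad), for 0.2 s.
2. the square vial's cap is opened until it stands about upright (value of joint square_cap above 1.3 rad and value of joint open_cap below 0.08 rad), for 0.2 s.
At the end, for the whole second after the job is handed in: The cap of the vial that stood open is shut to within 0.08 rad, the square vial's cap stays at more than 1.3 rad (about upright or leaning back) and is at rest, and the two other caps are shut to within 0.08 rad (all of step 2 and value of joint each of cap_b, cap_c below 0.08 rad and velocity of joint square_cap between -0.1 and 0.1 rad/s); the robot touches nothing.
It fails at once if the square vial and the round vial are open (over 0.3 rad) at the same time (value of joint each of open_cap, square_cap above 0.3 rad).
It fails at once if one of the two other caps is opened by more than 0.3 rad (value of joint any of cap_b, cap_c above 0.3 rad).
It fails at once if the quartz, tweezer, loupe, stone box or cup is moved by more than 30 mm (distance of any of quartz, tweezer, loupe, stone_box, cup from where it was at the start of the episode above 0.03 m).
It also fails if it takes over 54 s, if anything falls off the work surface, if the arm or the gripper's body presses on something with over 40 N, if the wrist force passes 120 N, or if a joint passes its speed limit or range.

## Working session

There is one attempt and no reset: what is moved stays moved. The work goes in short steps, Python scripts to look and compute and a tool call to move; the robot and the scene stay as the last step left them, time stands still between calls to the robot, and variables do not carry over. Pictures are saved under pics/ and viewed, and the job is handed in when it is done.

Besides the shell and the picture viewer there is one more tool, called after "Request:" by a JSON object that holds its "method" and its "body". move_arm: Moves the arm, as the interface text tells. Its arguments: {"type":"object","properties":{"increments":{"type":"array"},"newtons":{"type":"number"}},"required":["increments"]}

```bash
mkdir -p pics
cat > h.py <<'E'
import numpy as np, cv2
from cell import robot
def K(c): return np.array([[c['fx'],0,c['cx']],[0,c['fy'],c['cy']],[0,0,1.]])
def ray(c,u,v):
    p=cv2.undistortPoints(np.array([[[u,v]]],float),K(c),np.array([c['k1'],0,0,0.]))[0,0]  # approx
    T=np.array(c['T']); d=T[:3,:3]@np.array([p[0],p[1],1]); return T[:3,3],d/np.linalg.norm(d)
def onz(c,u,v,z):
    o,d=ray(c,u,v); return o+d*(z-o[2])/d[2]
def proj(c,P):
    T=np.array(c['T']); q=(np.atleast_2d(P)-T[:3,3])@T[:3,:3]; s=q[:,:2]/q[:,2:]; r2=(s**2).sum(1,keepdims=True)
    s=s*(1+c['k1']*r2); return s*[c['fx'],c['fy']]+[c['cx'],c['cy']]
def save(c,n): cv2.imwrite('pics/'+n+'.png',c['img'][:,:,::-1])
E
python3 - <<'E'
from h import *
for n in ['scene','top','wrist']:
    c=robot.read_camera(n); save(c,n+'0')
    print(n,c['fx'],c['k1'],np.round(c['T'],3).tolist())
    if n!='wrist':
      for t in ['rack','open_cap','square_cap','open_cap_tab','square_cap_tab','cap_b']:
        print(t,[(np.round(d['rect']).tolist(),round(d['conf'],2)) for d in robot.look_for(t,n)][:5])
print(robot.observe())
E
```

```text
scene 473.9880698770819 -0.007874456533102751 [[0.518, 0.717, -0.466, 1.068], [0.855, -0.435, 0.282, -0.283], [-0.0, -0.545, -0.839, 0.991], [0.0, 0.0, 0.0, 1.0]]
rack [([216.0, 232.0, 123.0, 71.0], 0.93)]
open_cap [([226.0, 257.0, 18.0, 21.0], 0.56)]
square_cap [([276.0, 230.0, 28.0, 23.0], 0.85)]
open_cap_tab [([227.0, 254.0, 20.0, 24.0], 0.8)]
square_cap_tab [([278.0, 225.0, 23.0, 29.0], 0.84)]
cap_b [([252.0, 239.0, 21.0, 28.0], 0.64), ([306.0, 217.0, 23.0, 26.0], 0.53)]
top 495.6878298369688 0.026486202264108298 [[-0.023, -0.981, 0.192, 0.369], [-1.0, 0.021, -0.011, 0.019], [0.006, -0.193, -0.981, 1.075], [0.0, 0.0, 0.0, 1.0]]
rack [([280.0, 235.0, 140.0, 39.0], 0.76)]
open_cap [([395.0, 238.0, 24.0, 6.0], 0.61), ([360.0, 239.0, 24.0, 38.0], 0.29)]
square_cap [([325.0, 237.0, 20.0, 34.0], 0.96)]
open_cap_tab [([398.0, 237.0, 24.0, 8.0], 0.67), ([328.0, 236.0, 23.0, 35.0], 0.61)]
square_cap_tab [([328.0, 237.0, 21.0, 35.0], 0.74)]
cap_b [([293.0, 231.0, 21.0, 35.0], 0.98), ([358.0, 242.0, 25.0, 33.0], 0.84), ([397.0, 236.0, 24.0, 30.0], 0.31)]
wrist 395.39703731927693 -0.07819844682412883 [[0.276, -0.93, -0.242, 0.209], [-0.961, -0.267, -0.07, -0.486], [0.001, 0.251, -0.968, 0.384], [0.0, 0.0, 0.0, 1.0]]
{'time': 0.75, 'qpos': array([-1.43797947e+00,  3.41962876e-01,  1.52409111e+00,  1.58717836e-05,
        1.27544530e+00, -1.45977817e-01]), 'qvel': array([ 5.29109436e-04,  4.30195237e-04, -7.81197506e-05, -7.53349380e-04,
       -2.46428278e-05,  8.57558970e-04]), 'joint_efforts': array([-1.68508537e-03, -4.31060815e+01, -2.44465810e+01,  7.16735981e-02,
        4.84067062e-02, -2.31614672e-05]), 'tool_pos': array([ 0.14451774, -0.50472979,  0.2000629 ]), 'tool_rot': array([-3.14159121e+00, -9.45864733e-05, -1.29200627e+00]), 'contact_force': array([-0.13787842,  0.06188377, -0.26620723]), 'torque': array([-0.03211238, -0.01732724, -0.00471005]), 'opening': 0.09162493109164956}
```

Run:
```python
import cv2
a=cv2.imread('pics/top0.png');b=cv2.imread('pics/scene0.png')
cv2.imwrite('pics/topz.png',cv2.resize(a[200:310,260:450],None,fx=4,fy=4,interpolation=2))
cv2.imwrite('pics/scenez.png',cv2.resize(b[200:330,190:370],None,fx=4,fy=4,interpolation=2))
```

```text
(no output)
```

View pics/topz.png

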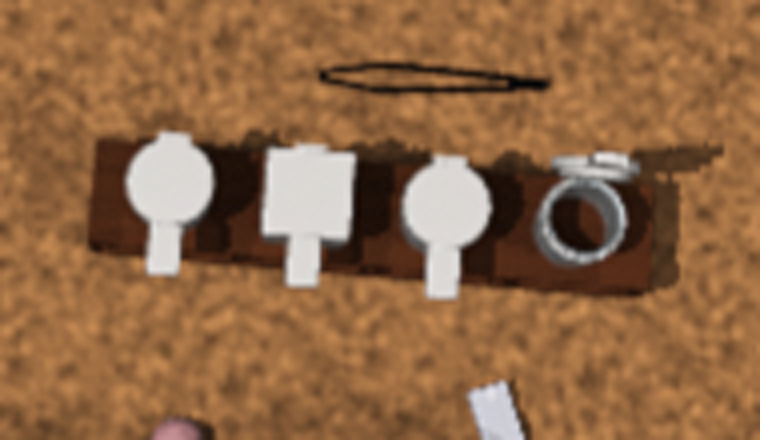

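View pics/scenez.png

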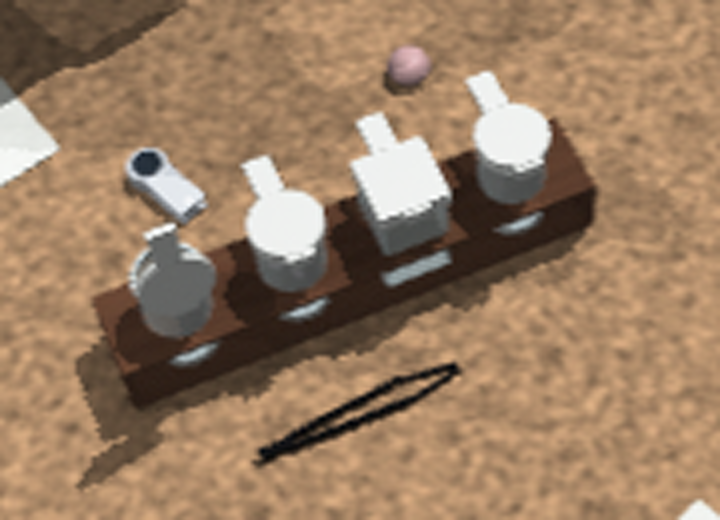

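View pics/top0.png

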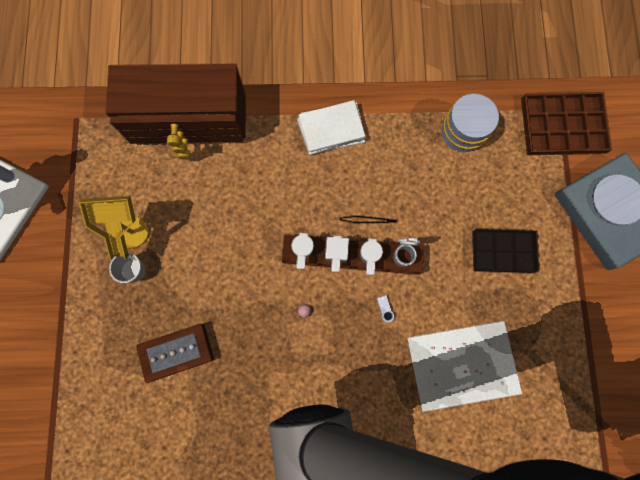

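Run:
```python
from h import *
t=robot.read_camera('top'); s=robot.read_camera('scene')
f=lambda p,o:((p[0]+.5)/4+o[0]-.5,(p[1]+.5)/4+o[1]-.5)
T=(260,200);S=(190,200)
print('top caps')
for p in [(170,183),(309,195),(447,202)]: print(onz(t,*f(p,T),.09).round(4))
print('mouth',onz(t,*f((583,220),T),.085).round(4))
print('tab ends');
for p in [(163,274),(302,285),(442,296)]: print(onz(t,*f(p,T),.09).round(4))
print('scene caps')
for p in [(512,133),(401,178),(286,226)]: print(onz(s,*f(p,S),.09).round(4))
print('rack corners top')
for p in [(96,138),(90,248),(650,294)]: print(onz(t,*f(p,T),.046).round(4))
print('rack corners scene')
for p in [(95,300),(137,375),(597,187),(553,122)]: print(onz(s,*f(p,S),.046).round(4))
```

```text
top caps
[0.5457 0.0416 0.09  ]
[ 0.538  -0.0283  0.09  ]
[ 0.5329 -0.0977  0.09  ]
mouth [ 0.5231 -0.1667  0.085 ]
tab ends
[0.4996 0.0459 0.09  ]
[ 0.4925 -0.0234  0.09  ]
[ 0.4855 -0.0931  0.09  ]
scene caps
[0.5471 0.0419 0.09  ]
[ 0.5408 -0.0279  0.09  ]
[ 0.5353 -0.0984  0.09  ]
rack corners top
[0.5786 0.0814 0.046 ]
[0.52   0.0851 0.046 ]
[ 0.4894 -0.2067  0.046 ]
rack corners scene
[ 0.4966 -0.2055  0.046 ]
[ 0.5524 -0.2056  0.046 ]
[0.5807 0.0806 0.046 ]
[0.5276 0.0832 0.046 ]
```

```bash
cat >> h.py <<'E'
psi=-0.097; C=np.array([.536,-.063]); ex=np.array([np.cos(psi),np.sin(psi)]); ey=np.array([-np.sin(psi),np.cos(psi)])
def w(x,y,z): return np.r_[C+ex*x+ey*y,z]
def capt(yv,a,L=.057,o=.0025): # tab middle
    return w(.023-L*np.cos(a)-o*np.sin(a)*-1*-1 if 0 else .023-L*np.cos(a)+o*np.sin(a),yv,.085+L*np.sin(a)+o*np.cos(a))
from scipy.spatial.transform import Rotation as Ro
def state():
    s=robot.observe(); p=s['tool_pos']; r=np.r_[ex@(p[:2]-C),ey@(p[:2]-C),p[2]]
    print('t',round(s['time'],2),'rack-frame mm',(r*1e3).round(1),'rpy',s['tool_rot'].round(3),'F',s['contact_force'].round(2),'op',round(s['opening']*1e3,1)); return s
def go(x,y,z):
    s=state(); R=Ro.from_euler('xyz',s['tool_rot']).as_matrix(); print('d tool mm',(R.T@(w(x,y,z)-s['tool_pos'])*1e3).round(1),'world',w(x,y,z).round(4))
E
python3 - <<'E'
from h import *
print(robot.grasp_offset); state()
t=robot.read_camera('top'); s=robot.read_camera('scene')
for a in [1,1.2,1.4,1.5,1.6,1.7,1.8,1.9]:
    P=capt(-.105,a,.07)
    print(a,((proj(t,P)[0]+.5-[260,200])*4-.5).round(),((proj(s,P)[0]+.5-[190,200])*4-.5).round())
for n,c,o in [('t',t,(260,200)),('s',s,(190,200))]:
    im=cv2.resize(c['img'][o[1]:o[1]+125,o[0]:o[0]+190],None,fx=4,fy=4,interpolation=2)[:,:,::-1].copy()
    for yv in (-.105,-.035,.035,.105):
        for P in (w(.023,yv,.085),w(-.047,yv,.09),w(-.02,yv,.085)):
            q=(proj(c,P)[0]+.5-o)*4-.5; cv2.circle(im,tuple(int(v) for v in q),3,(0,0,255),1)
    for x in(-.028,.028):
        for y in (-.148,.148):
            q=(proj(c,w(x,y,.046))[0]+.5-o)*4-.5; cv2.circle(im,tuple(int(v) for v in q),3,(0,255,0),1)
    cv2.imwrite(f'pics/ov_{n}.png',im)
E
```

```text
0.0188
t 0.85 rack-frame mm [-346.8 -477.6  200.1] rpy [ 3.142 -0.    -1.292] F [ 0.73 -0.01 -0.14] op 92.0
1 [606. 221.] [143. 198.]
1.2 [609. 192.] [149. 210.]
1.4 [612. 163.] [157. 227.]
1.5 [613. 148.] [162. 237.]
1.6 [613. 134.] [166. 247.]
1.7 [613. 120.] [171. 259.]
1.8 [613. 106.] [176. 271.]
1.9 [613.  94.] [182. 283.]
```

View pics/ov_t.png

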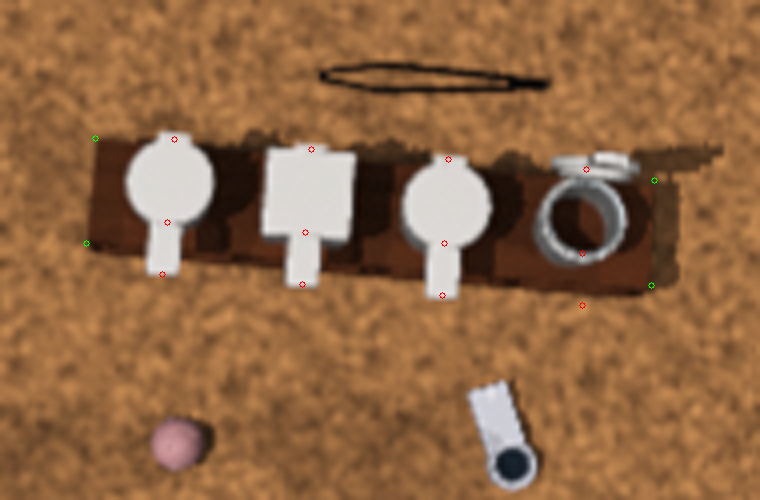

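View pics/ov_s.png

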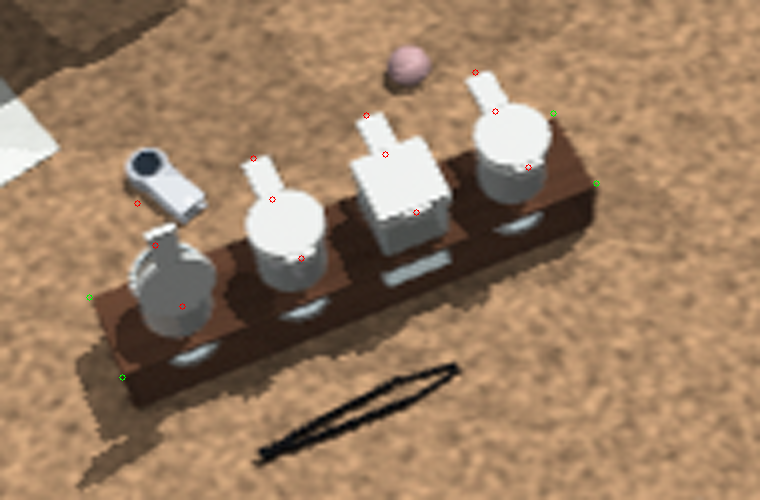

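Request:
{"method": "move_arm", "body": {"increments": [[0,0,0,-25,0,0,0.187],[0,0,0,-25,0,0,0.187],[0,0,0,0,0,0,0]]}}

```text
time: 1.32
tool_pos: [0.1445, -0.5045, 0.2507]
tool_rot: [3.141, 0.001, -1.671]
contact_force: [-0.1, 0.0, -0.6]
opening: 0.0665
```

Run:
```python
from h import *
go(.08,-.105,.24)
```

```text
t 1.32 rack-frame mm [-346.9 -477.3  250.7] rpy [ 3.141e+00  1.000e-03 -1.671e+00] F [-0.08  0.04 -0.6 ] op 66.5
d tool mm [-373.8 -425.7   10.9] world [ 0.6055 -0.1753  0.24  ]
```

Request:
{"method": "move_arm", "body": {"increments": [[0,-34,-38.5,1,0,0,0],[0,-34,-38.5,1,0,0,0],[0,-34,-38.5,1,0,0,0],[0,-34,-38.5,1,0,0,0],[0,-34,-38.5,1,0,0,0],[0,-34,-38.5,1,0,0,0],[0,-34,-38.5,1,0,0,0],[0,-34,-38.5,1,0,0,0],[0,-34,-38.5,1,0,0,0],[0,-34,-38.5,1,0,0,0],[0,-33,-38.5,1,0,0,0],[0,0,0,0,0,0,0]]}}

```text
time: 2.82
tool_pos: [0.6059, -0.1522, 0.2223]
tool_rot: [3.127, 0.012, -1.62]
contact_force: [-0.9, -0.2, -0.5]
opening: 0.0004
```

Run:
```python
from h import *
go(.065,-.105,.135)
save(robot.read_camera('scene'),'s1');save(robot.read_camera('wrist'),'w1')
```

```text
t 2.83 rack-frame mm [ 78.2 -82.  222.3] rpy [ 3.127  0.012 -1.62 ] F [-0.91 -0.19 -0.49] op 0.4
d tool mm [23.4 13.  87.2] world [ 0.5905 -0.1738  0.135 ]
```

View pics/s1.png

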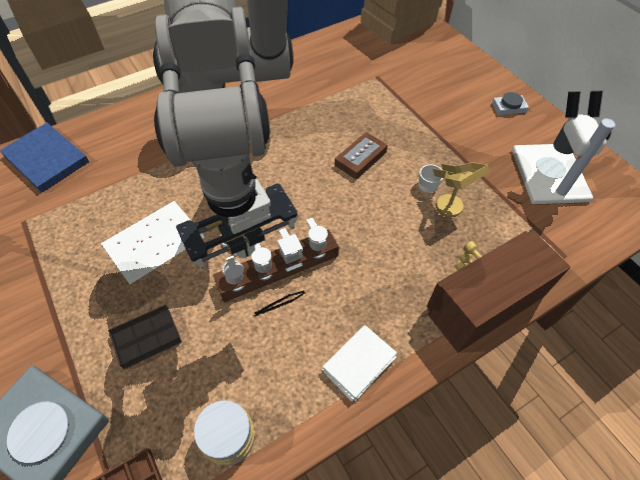

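View pics/w1.png

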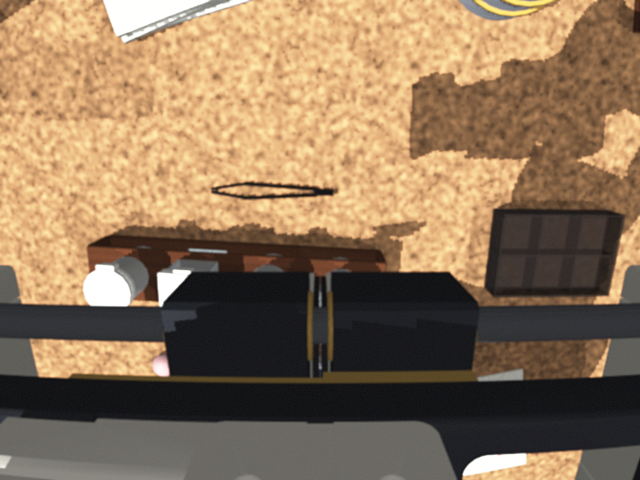

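```bash
cat >> h.py <<'E'
def go(x,y,z,rpy=(np.pi,0,-np.pi/2+psi)):
    s=state(); R=Ro.from_euler('xyz',s['tool_rot']); Rt=Ro.from_euler('xyz',rpy)
    print('d tool mm',(R.inv().apply(w(x,y,z)-s['tool_pos'])*1e3).round(1),'rv',(R.inv()*Rt).as_rotvec().round(3))
E
python3 - <<'E'
from h import *
go(.065,-.105,.22)
E
```

```text
t 2.92 rack-frame mm [ 76.5 -84.5 223. ] rpy [ 3.126  0.011 -1.625] F [ 0.16  0.05 -0.06] op 0.6
d tool mm [20.  12.4  3. ] rv [0.015 0.011 0.043]
```

Request:
{"method": "move_arm", "body": {"increments": [[0,19,10,3,0.015,0.011,0.043],[0,0,0,0,0,0,0],[0,0,0,30,0,0,0],[0,0,0,30,0,0,0],[0,0,0,20,0,0,0],[0,0,0,0,0,0,0]]}}

```text
time: 3.68
tool_pos: [0.59, -0.1766, 0.1388]
tool_rot: [-3.141, 0.0, -1.665]
contact_force: [0.6, 0.4, 1.0]
opening: 0.0006
```

Run:
```python
from h import *
go(.035,-.105,.135)
c=robot.read_camera('scene');save({'img':cv2.resize(c['img'][180:340,160:380],None,fx=3.5,fy=3.5)},'s2')
```

```text
t 3.67 rack-frame mm [  64.8 -107.8  138.8] rpy [-3.141  0.    -1.665] F [0.62 0.44 0.97] op 0.6
d tool mm [-2.9 29.7  3.8] rv [-0.     0.     0.003]
```

View pics/s2.png

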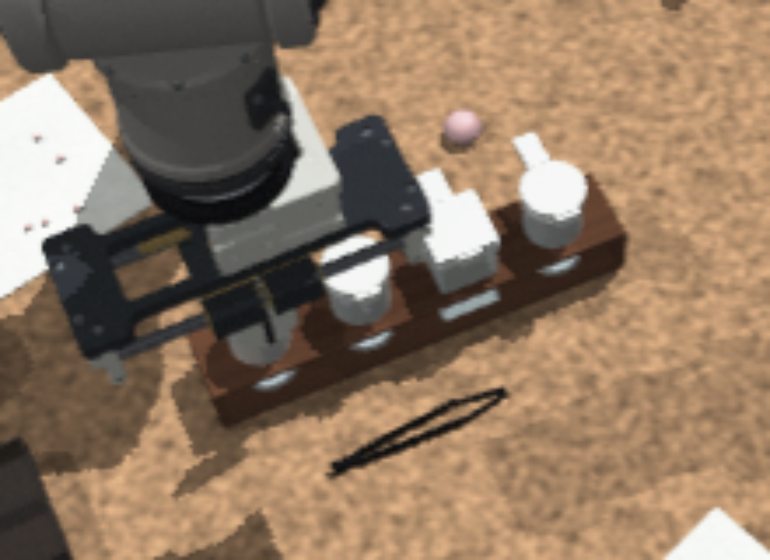

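Request:
{"method": "move_arm", "body": {"increments": [[0,-2,15,2,0,0,0],[0,0,13,2,0,0,0],[0,0,8,3,0,0,0],[0,0,8,3,0,0,0],[0,0,7,3,0,0,0],[0,0,5,3,0,0,0],[0,0,0,0,0,0,0]]}}

```text
time: 4.6
tool_pos: [0.5361, -0.1712, 0.1286]
tool_rot: [-3.13, -0.003, -1.663]
contact_force: [1.0, -0.2, -0.7]
opening: 0.0004
```

Run:
```python
from h import *
go(.0084,-.105,.1233)
c=robot.read_camera('scene');save({'img':cv2.resize(c['img'][180:340,160:380],None,fx=3.5,fy=3.5)},'s3')
```

```text
t 4.6 rack-frame mm [  10.6 -107.7  128.6] rpy [-3.130e+00 -3.000e-03 -1.663e+00] F [ 1.   -0.2  -0.68] op 0.4
d tool mm [-2.7  2.3  5.3] rv [-0.012 -0.003  0.004]
```

View pics/s3.png

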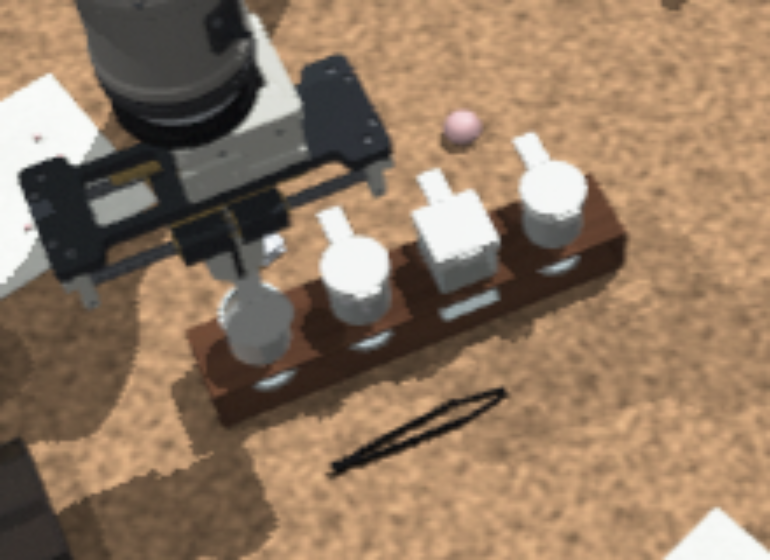

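Request:
{"method": "move_arm", "body": {"increments": [[0,-2,4,5,0,0,0],[0,0,5,5,0,0,0],[0,0,5,5,0,0,0],[0,0,4,6,0,0,0],[0,0,2,6,0,0,0],[0,0,0,0,0,0,0]]}}

```text
time: 5.4
tool_pos: [0.5359, -0.1724, 0.1289]
tool_rot: [-3.073, -0.019, -1.663]
contact_force: [-0.2, 0.3, -0.6]
opening: 0.0006
```

Run:
```python
from h import *
go(-.0125,-.105,.09)
c=robot.read_camera('scene');save({'img':cv2.resize(c['img'][180:340,160:380],None,fx=3.5,fy=3.5)},'s4')
```

```text
t 5.4 rack-frame mm [  10.5 -108.9  128.9] rpy [-3.073 -0.019 -1.663] F [-0.16  0.31 -0.56] op 0.6
d tool mm [-4.7 25.6 37.2] rv [-0.069 -0.018  0.006]
```

View pics/s4.png

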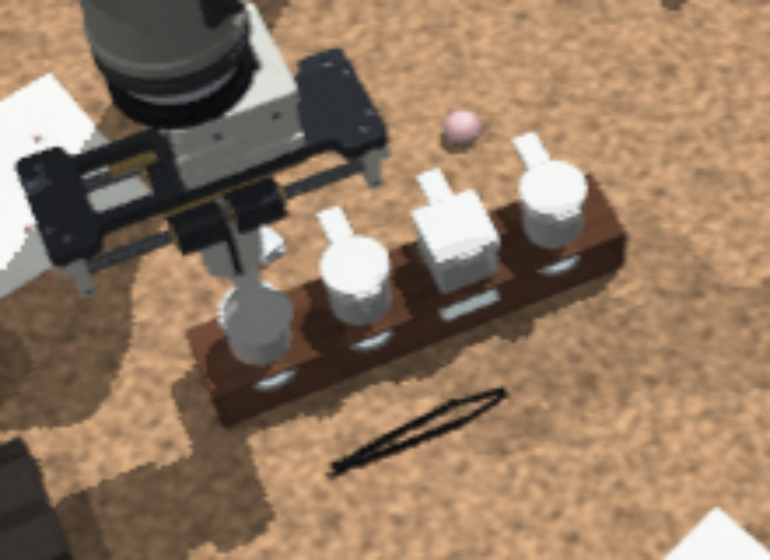

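Run:
```python
from h import *
s=robot.observe(); print(s['qpos'].round(3),s['qvel'].round(3),s['joint_efforts'].round(1),s['torque'].round(2),s['contact_force'].round(2))
print(np.linalg.norm(s['tool_pos'][:2]))
c=robot.read_camera('wrist');save(c,'w5')
c=robot.read_camera('top');save({'img':cv2.resize(c['img'][170:320,250:450],None,fx=4,fy=4)},'t5')
```

```text
[-0.452  0.435  1.594  0.007  1.043  1.207] [-0.006  0.029  0.018 -0.01  -0.007  0.   ] [ -0.1 -45.1 -21.7   0.1  -0.2  -0. ] [0.05 0.07 0.03] [0.04 0.44 0.36]
0.5630584837720252
```

View pics/w5.png

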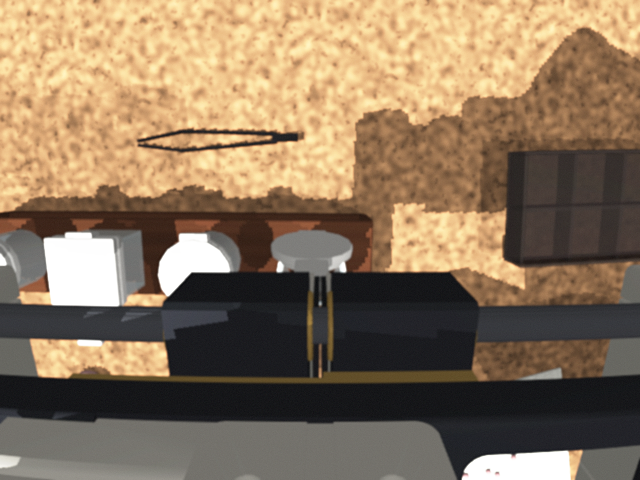

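View pics/t5.png

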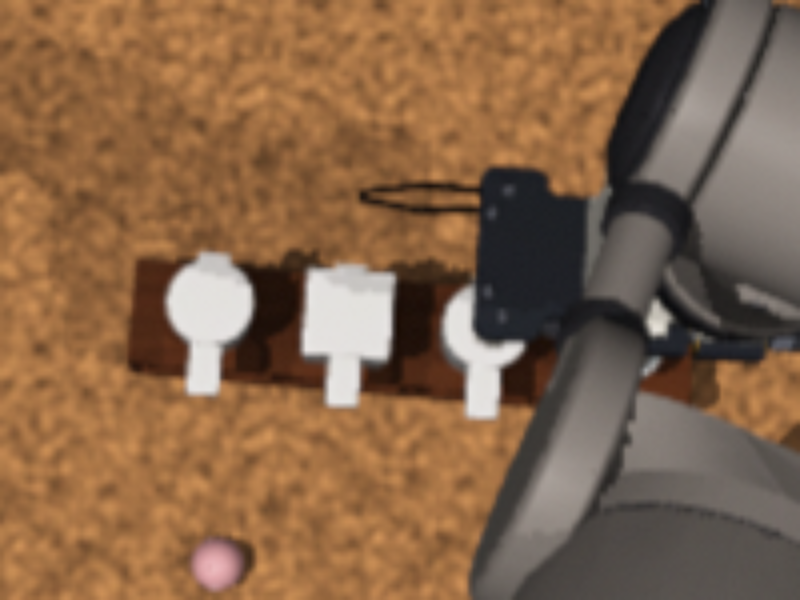

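Request:
{"method": "move_arm", "body": {"increments": [[0,0,5,4,-0.068,-0.018,0.005]]}}

```text
time: 5.68
tool_pos: [0.5319, -0.1727, 0.1267]
tool_rot: [-3.139, -0.002, -1.668]
contact_force: [-4.1, 5.7, 36.7]
opening: 0.0005
```

Run:
```python
from h import *
go(-.0125,-.105,.09)
s=robot.observe(); print(s['joint_efforts'].round(1),s['torque'].round(2),s['contact_force'].round(2))
c=robot.read_camera('scene');save({'img':cv2.resize(c['img'][220:300,190:300],None,fx=7,fy=7,interpolation=2)},'s6')
```

```text
t 5.67 rack-frame mm [   6.5 -109.6  126.7] rpy [-3.139e+00 -2.000e-03 -1.668e+00] F [-4.09  5.66 36.75] op 0.5
d tool mm [-4.7 19.1 36.6] rv [-0.002 -0.002  0.   ]
[ -2.1 -30.2 -12.2  -0.8  -3.1  -0.1] [1.05 0.56 0.03] [-4.09  5.66 36.75]
```

View pics/s6.png

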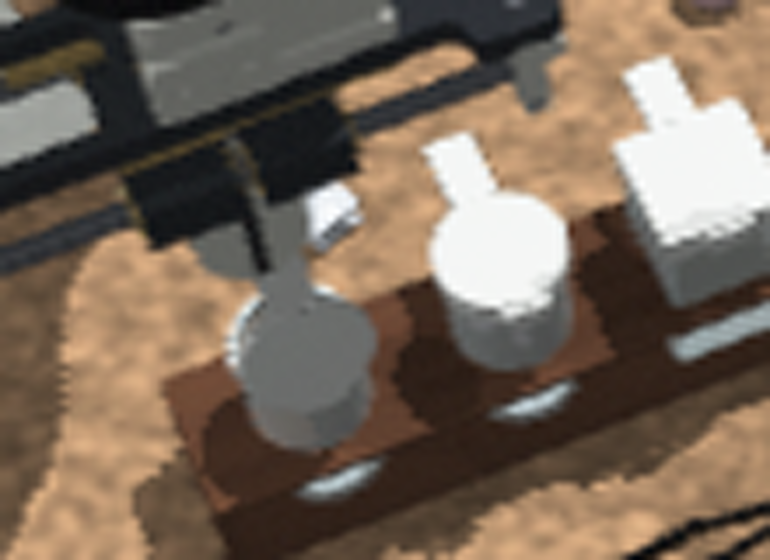

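```bash
cat >> h.py <<'E'
def ovl(c,o,sz,f,name,angs=(),yv=-.105):
    im=cv2.resize(c['img'][o[1]:o[1]+sz[1],o[0]:o[0]+sz[0]],None,fx=f,fy=f,interpolation=2)[:,:,::-1].copy()
    def pt(P): return tuple(int(v) for v in (proj(c,P)[0]+.5-o)*f-.5)
    s=robot.observe(); R=Ro.from_euler('xyz',s['tool_rot']).as_matrix(); p=s['tool_pos']
    for z0,col in ((0,(0,0,255)),(-.038,(0,255,255))):
        q=[pt(p+R@np.array([a,b,z0])) for a,b in((-.019,-.0095),(.019,-.0095),(.019,.0095),(-.019,.0095))]
        cv2.polylines(im,[np.array(q)],True,col,1)
    for a,col in zip(angs,((255,0,0),(0,255,0),(255,0,255),(255,255,0))):
        L=[]
        for l,yy in((.045,-.008),(.07,-.008),(.07,.008),(.045,.008)):
            b=capt(yv,a,l); b[:2]+=ey*yy; L.append(pt(b))
        cv2.polylines(im,[np.array(L)],True,col,1)
    cv2.imwrite('pics/'+name+'.png',im)
E
python3 - <<'E'
from h import *
c=robot.read_camera('scene'); ovl(c,(190,220),(110,80),7,'o7',(1.4,1.2,1.0))
E
```

```text
(no output)
```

View pics/o7.png

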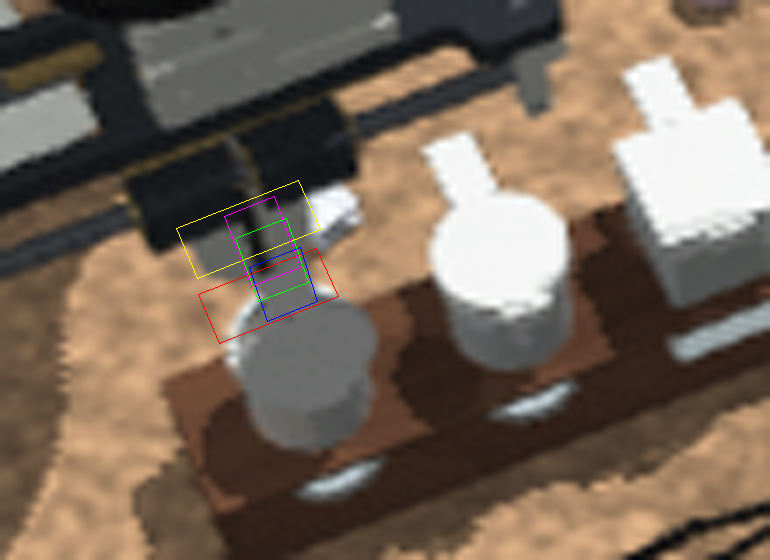

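View pics/wrist0.png

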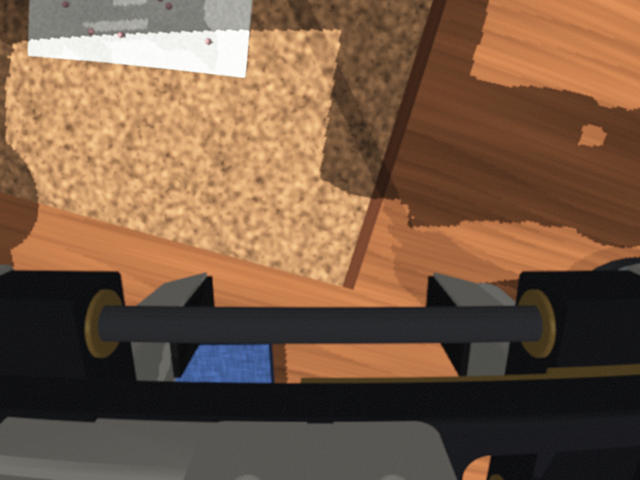

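Run:
```python
from h import *
c=robot.read_camera('scene')
for P in (w(.0648,-.1078,.1388),w(.0648,-.1078,.1576),w(.0648,-.1078,.2)): print((proj(c,P)[0]-[160,180])*3.5)
for P in (w(.0065,-.1096,.1267),w(.0065,-.1096,.1467),w(.0065,-.1096,.1667)): print((proj(c,P)[0]-[190,220])*7)
a=cv2.imread('pics/s2.png'); cv2.imwrite('pics/s2z.png',cv2.resize(a[200:420,150:400],None,fx=3,fy=2.7))
```

```text
[270.99814927 350.60850337]
[266.53350373 334.88366182]
[255.90162819 297.43072048]
[263.83897928 289.96515562]
[253.54688107 255.54504174]
[242.90087756 219.93717397]
```

View pics/s2z.png

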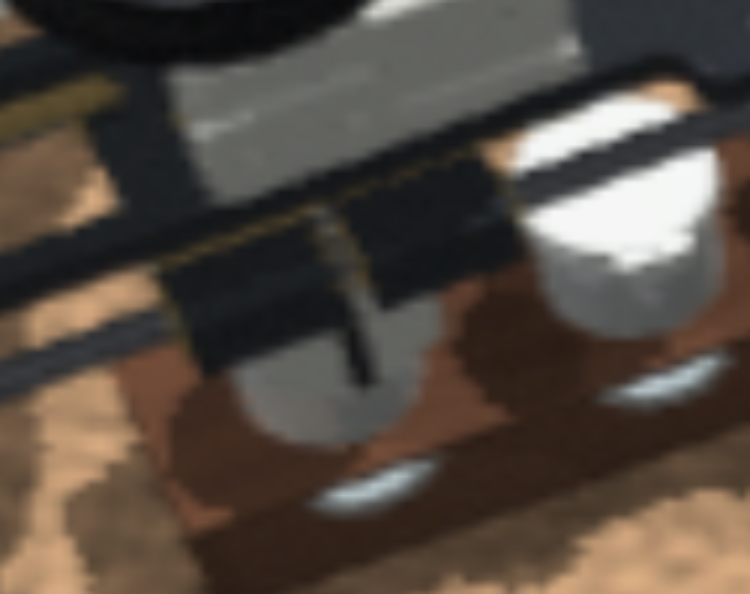

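Request:
{"method": "move_arm", "body": {"increments": [[0,0,0,-20,0,0,0],[0,0,0,-15,0,0,0],[0,-3,-15,0,0,0,0],[0,-3,-20,0,0,0,0],[0,0,-15,0,0,0,0],[0,0,0,0,0,0,0]]}}

```text
time: 6.58
tool_pos: [0.5827, -0.1715, 0.1594]
tool_rot: [3.138, 0.001, -1.668]
contact_force: [-0.2, 0.4, -0.9]
opening: 0.0003
```

Run:
```python
from h import *
go(.055,-.102,.118)
c=robot.read_camera('scene'); ovl(c,(190,220),(110,80),7,'o8',(1.4,1.2,1.0))
```

```text
t 6.58 rack-frame mm [  57.  -103.5  159.4] rpy [ 3.138e+00  1.000e-03 -1.668e+00] F [-0.23  0.39 -0.95] op 0.3
d tool mm [-1.4  1.9 41.4] rv [ 0.004  0.001 -0.001]
```

View pics/o8.png

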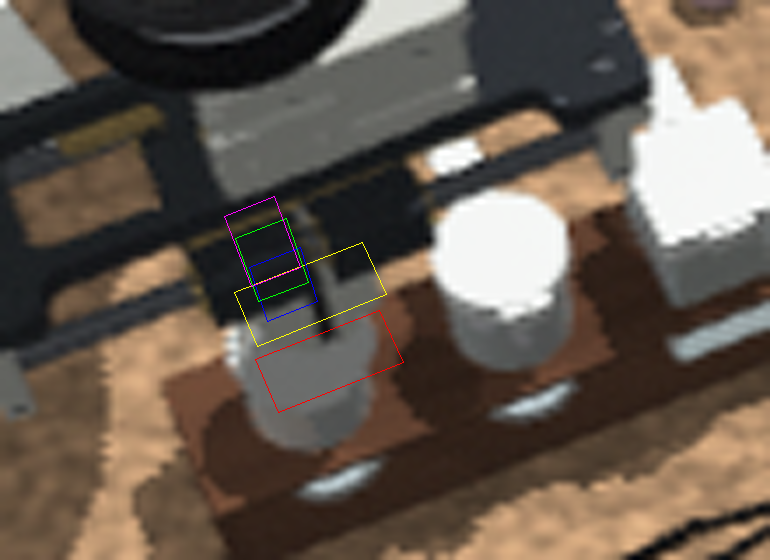

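Request:
{"method": "move_arm", "body": {"increments": [[0,-1,2,21,0,0,0],[0,0,0,21,0,0,0],[0,0,10,0,0,0,0],[0,0,10,0,0,0,0],[0,0,8,0,0,0,0],[0,0,8,1,0,0,0]]}}

```text
time: 7.38
tool_pos: [0.5397, -0.1666, 0.1171]
tool_rot: [3.137, 0.0, -1.669]
contact_force: [0.2, 0.4, 0.2]
opening: 0.0004
```

Run:
```python
from h import *
go(.016,-.102,.114)
c=robot.read_camera('scene'); ovl(c,(190,220),(110,80),7,'o9',(1.4,1.2,1.0))
```

```text
t 7.38 rack-frame mm [  13.7 -102.8  117.1] rpy [ 3.137  0.    -1.669] F [0.17 0.4  0.25] op 0.4
d tool mm [-0.8 -2.3  3.1] rv [ 0.005  0.    -0.001]
```

View pics/o9.png

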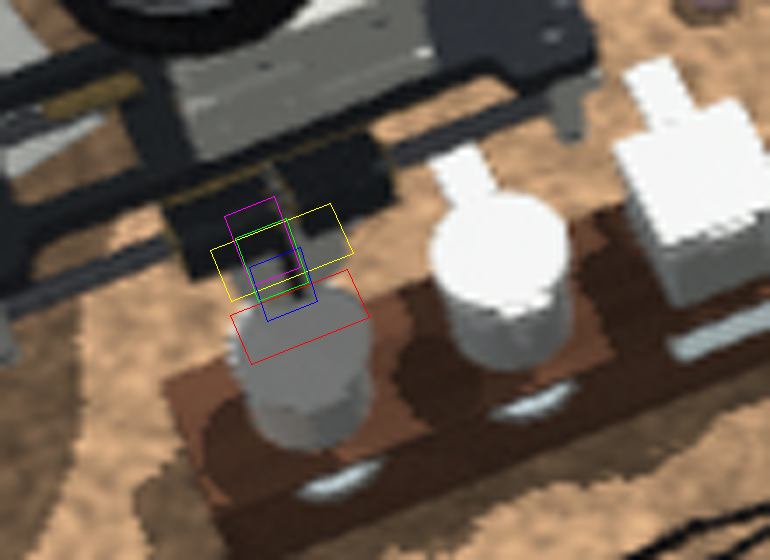

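Request:
{"method": "move_arm", "body": {"increments": [[0,-1,4,4,0,0,0],[0,0,4,5,0,0,0],[0,0,4,5,0,0,0],[0,0,3,5,0,0,0],[0,0,2,4,0,0,0]]}}

```text
time: 8.05
tool_pos: [0.5209, -0.1637, 0.0929]
tool_rot: [3.137, 0.0, -1.669]
contact_force: [0.5, -0.1, -0.1]
opening: 0.0005
```

Run:
```python
from h import *
go(-.002,-.102,.09)
```

```text
t 8.05 rack-frame mm [  -5.2 -101.7   92.9] rpy [ 3.137  0.    -1.669] F [ 0.52 -0.13 -0.14] op 0.5
d tool mm [ 0.3 -3.3  2.9] rv [ 0.005  0.    -0.001]
```

Request:
{"method": "move_arm", "body": {"increments": [[0,0,0,2,0,0,0],[0,0,0,2,0,0,0],[0,0,0,1.5,0,0,0]]}}

```text
time: 8.43
tool_pos: [0.5209, -0.1637, 0.0868]
tool_rot: [3.136, 0.0, -1.669]
contact_force: [0.0, -0.1, 1.2]
opening: 0.0004
```

Run:
```python
from h import *
go(-.002,-.102,.09)
c=robot.read_camera('scene'); ovl(c,(190,220),(110,80),7,'o10',(0,))
```

```text
t 8.43 rack-frame mm [  -5.3 -101.7   86.8] rpy [ 3.136  0.    -1.669] F [ 0.03 -0.11  1.18] op 0.4
d tool mm [ 0.3 -3.3 -3.3] rv [ 0.005  0.    -0.001]
```

View pics/o10.png

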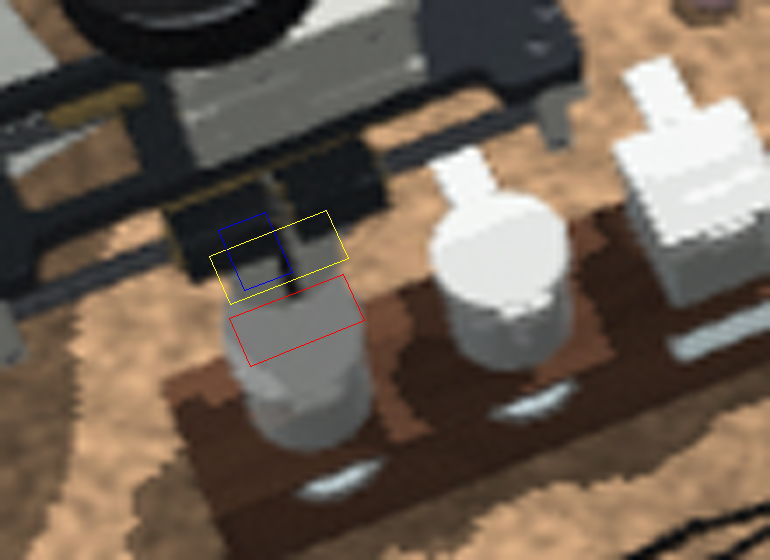

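Request:
{"method": "move_arm", "body": {"increments": [[0,0,0,2,0,0,0],[0,0,0,2,0,0,0]]}}

```text
time: 8.72
tool_pos: [0.521, -0.1637, 0.0826]
tool_rot: [3.136, 0.0, -1.669]
contact_force: [-0.4, 0.3, 0.2]
opening: 0.0005
```

Run:
```python
from h import *
c=robot.read_camera('scene'); ovl(c,(190,220),(110,80),7,'o11',(0,))
a=c['img'][235:290,215:255]; save({'img':cv2.resize(a,None,fx=10,fy=10,interpolation=2)},'s11')
save(robot.read_camera('wrist'),'w11')
```

```text
(no output)
```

View pics/s11.png

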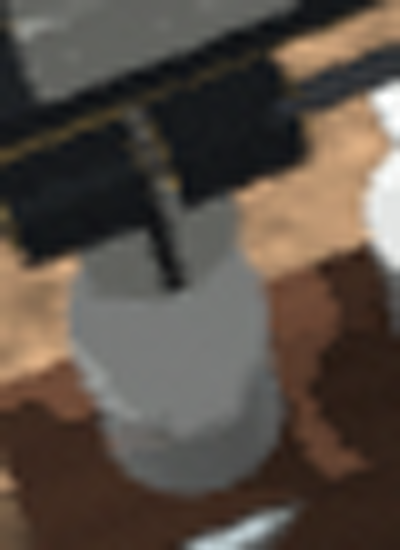

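View pics/w11.png

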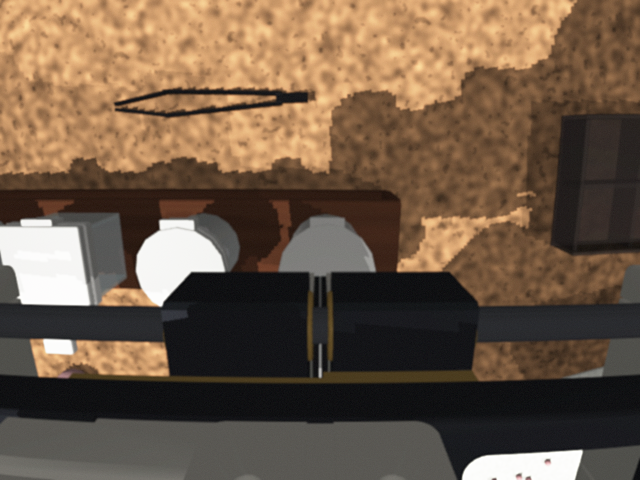

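Run:
```python
from h import *
c=robot.read_camera('scene'); o=(210,225);sz=(75,65);f=10
im=cv2.resize(c['img'][o[1]:o[1]+sz[1],o[0]:o[0]+sz[0]],None,fx=f,fy=f,interpolation=2)[:,:,::-1].copy()
def pt(P): return tuple(int(v) for v in (proj(c,P)[0]+.5-o)*f-.5)
for yv,A in((-.105,(0,.3,.6)),(-.035,(0,))):
  for a,col in zip(A,((0,0,255),(0,255,0),(255,0,0))):
    L=[]
    for th in np.linspace(0,2*np.pi,60):
        b=capt(yv,a,.023+.022*np.cos(th),.005); b[:2]+=ey*.022*np.sin(th); L.append(pt(b))
    cv2.polylines(im,[np.array(L)],True,col,1)
cv2.imwrite('pics/o12.png',im)
```

```text
(no output)
```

View pics/o12.png

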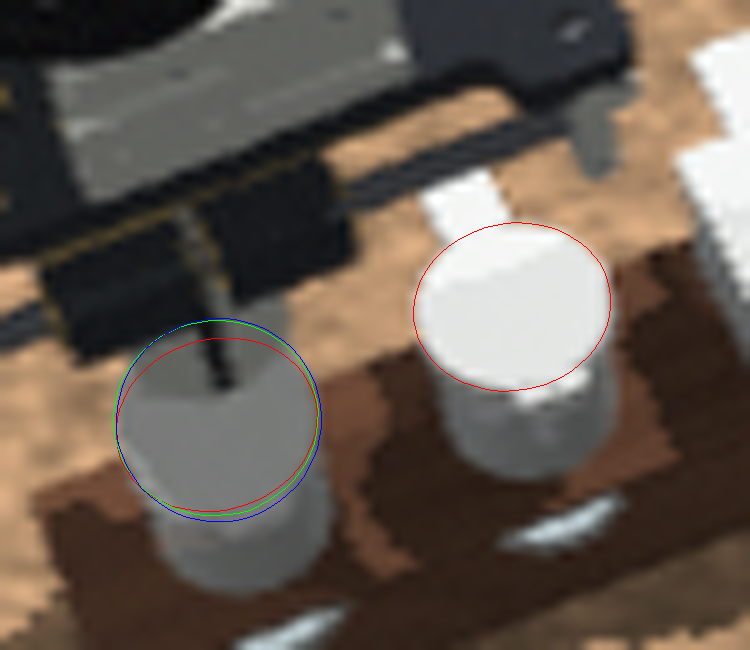

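Run:
```python
from h import *
c=robot.read_camera('scene'); state()
for x in (-.0053,.0042):
  for z in (.0826,.09,.095,.1,.105,.11): print(x,z,((proj(c,w(x,-.102,z))[0]+.5-[210,225])*10).round())
s=robot.observe(); print(s['qpos'].round(3))
```

```text
t 8.93 rack-frame mm [  -5.2 -101.7   82.6] rpy [ 3.136  0.    -1.669] F [-0.37 -0.06  0.43] op 0.4
-0.0053 0.0826 [227. 417.]
-0.0053 0.09 [222. 400.]
-0.0053 0.095 [218. 389.]
-0.0053 0.1 [215. 377.]
-0.0053 0.105 [212. 365.]
-0.0053 0.11 [208. 354.]
0.0042 0.0826 [242. 451.]
0.0042 0.09 [237. 434.]
0.0042 0.095 [233. 423.]
0.0042 0.1 [230. 411.]
0.0042 0.105 [227. 399.]
0.0042 0.11 [223. 388.]
[-0.444  0.503  1.621 -0.002  1.023  1.226]
```

Request:
{"method": "move_arm", "body": {"increments": [[0,0,0,-30,0,0,0],[0,0,0,-40,0,0,0],[0,0,20,-20,0,0,0],[0,0,40,0,0,0,0],[0,0,40,0,0,0,0],[0,0,0,0,0,0,0]]}}

```text
time: 9.68
tool_pos: [0.4195, -0.1536, 0.176]
tool_rot: [3.137, -0.0, -1.669]
contact_force: [0.2, -0.0, 0.4]
opening: 0.0005
```

Run:
```python
from h import *
state()
c=robot.read_camera('scene'); save({'img':cv2.resize(c['img'][180:320,160:340],None,fx=4,fy=4,interpolation=2)},'s13')
save(robot.read_camera('wrist'),'w13')
```

```text
t 9.68 rack-frame mm [-107.1 -101.5  176. ] rpy [ 3.137 -0.    -1.669] F [ 0.19 -0.04  0.38] op 0.5
```

View pics/s13.png

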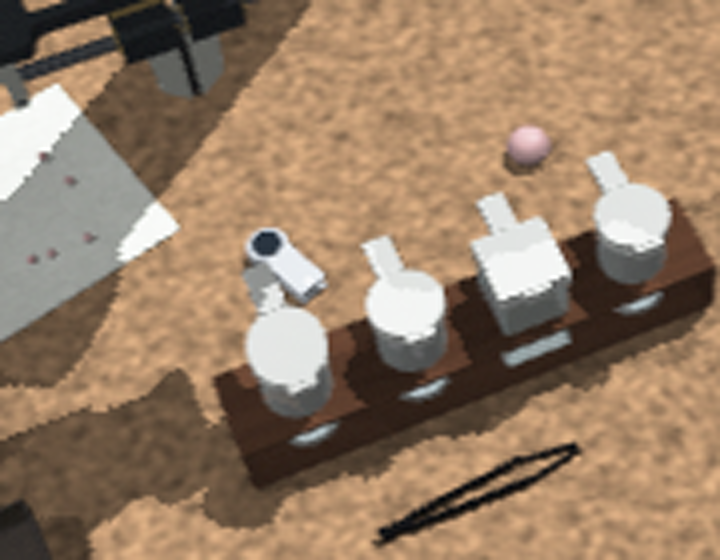

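View pics/w13.png

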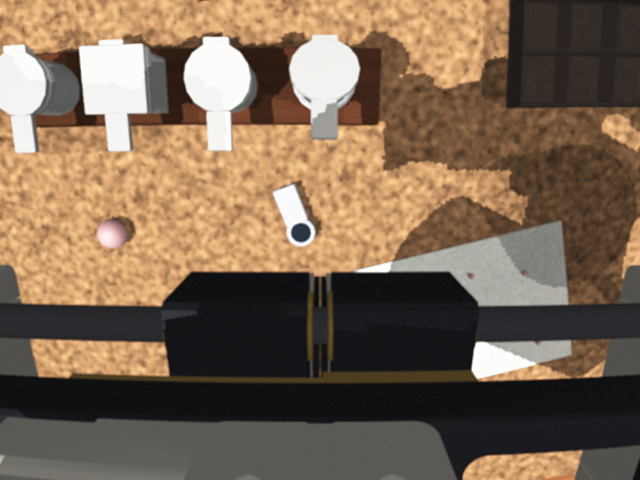

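Run:
```python
from h import *
c=robot.read_camera('scene'); s=robot.observe(); R=Ro.from_euler('xyz',s['tool_rot']).as_matrix()
for z in (0,-.005,-.01,-.015,-.02): print(z,[((proj(c,s['tool_pos']+R@np.array([0,y,z]))[0]+.5-[160,180])*4).round() for y in (-.0095,.0095)])
save({'img':cv2.resize(c['img'][180:230,180:240],None,fx=12,fy=12,interpolation=2)},'s14')
for a in (0,.1,.2,.3,.4,.5,.6):
    P=capt(-.105,a,.07); print(a,((proj(c,P)[0]+.5-[160,180])*4).round())
```

```text
0 [array([207., 129.]), array([196., 104.])]
-0.005 [array([205., 123.]), array([194.,  98.])]
-0.01 [array([204., 118.]), array([192.,  92.])]
-0.015 [array([202., 112.]), array([190.,  86.])]
-0.02 [array([200., 106.]), array([189.,  81.])]
0 [258. 287.]
0.1 [257. 281.]
0.2 [256. 276.]
0.3 [255. 272.]
0.4 [255. 270.]
0.5 [255. 268.]
0.6 [256. 268.]
```

View pics/s14.png

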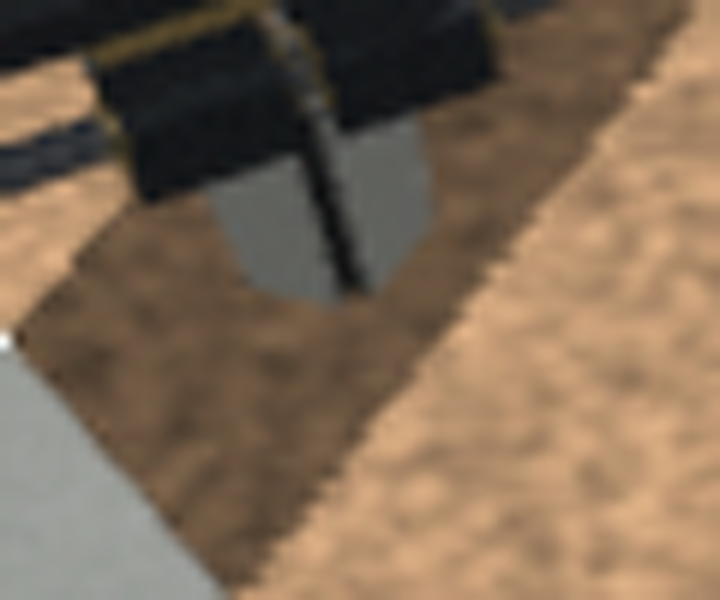

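Run:
```python
from h import *
c=robot.read_camera('wrist'); s=robot.observe()
print('TCP px',proj(c,s['tool_pos']))
for yv in (-.105,-.035):
  for a in (0,.1,.2,.3,.4,.5,.6):
    print(yv,a,[proj(c,capt(yv,a,l,.005))[0].round(1) for l in (.001,.045,.07)])
save({'img':cv2.resize(c['img'][20:170,180:390],None,fx=3.8,fy=3.8,interpolation=2)},'w15')
t=robot.read_camera('top'); save({'img':cv2.resize(t['img'][200:320,260:450],None,fx=4,fy=4,interpolation=2)},'t15')
```

```text
TCP px [[319.43016227 275.56587454]]
-0.105 0 [array([324. ,  40.8]), array([323.8, 111.9]), array([323.8, 150.5])]
-0.105 0.1 [array([324.,  40.]), array([323.9, 110.4]), array([323.9, 149.6])]
-0.105 0.2 [array([324. ,  39.1]), array([324. , 108.1]), array([324. , 147.6])]
-0.105 0.3 [array([324. ,  38.3]), array([324.1, 105. ]), array([324.2, 144.3])]
-0.105 0.4 [array([324. ,  37.5]), array([324.2, 101.1]), array([324.3, 139.6])]
-0.105 0.5 [array([324. ,  36.7]), array([324.3,  96.4]), array([324.5, 133.7])]
-0.105 0.6 [array([324.,  36.]), array([324.4,  91. ]), array([324.6, 126.3])]
-0.035 0 [array([214.4,  42. ]), array([217.7, 112.6]), array([219.7, 151. ])]
-0.035 0.1 [array([214.4,  41.1]), array([215.9, 111.1]), array([217. , 150.1])]
-0.035 0.2 [array([214.3,  40.3]), array([214.1, 108.8]), array([214.2, 148.1])]
-0.035 0.3 [array([214.3,  39.4]), array([212.2, 105.7]), array([211.3, 144.8])]
-0.035 0.4 [array([214.3,  38.6]), array([210.3, 101.9]), array([208.2, 140.3])]
-0.035 0.5 [array([214.3,  37.9]), array([208.4,  97.3]), array([205. , 134.3])]
-0.035 0.6 [array([214.3,  37.1]), array([206.6,  91.9]), array([201.8, 127. ])]
```

View pics/w15.png

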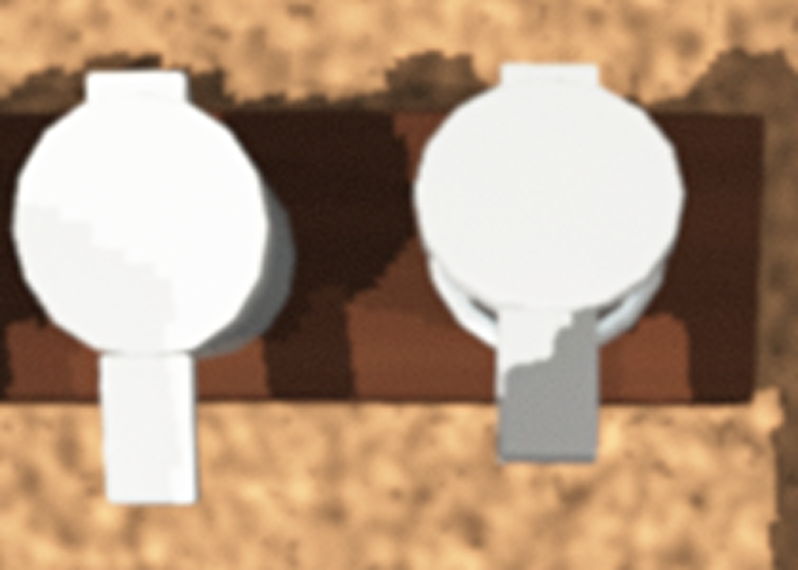

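View pics/t15.png

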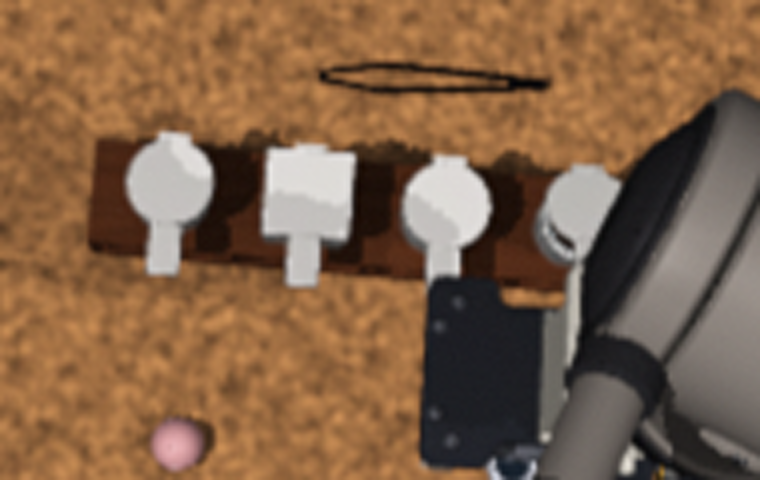

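Request:
{"method": "move_arm", "body": {"increments": [[0,0,-35,0,0.004,0,0.001],[0,1,-35,0,0,0,0],[0,1,-27,20,0,0,0],[0,0,0,30,0,0,0],[0,0,0,20,0,0,0],[0,0,0,15,0,0,0],[0,0,0,4,0,0,0],[0,0,0,3,0,0,0]]}}

```text
time: 10.92
tool_pos: [0.5276, -0.1664, 0.078]
tool_rot: [-3.141, -0.0, -1.666]
contact_force: [0.9, -0.6, 1.0]
opening: 0.0004
```

Run:
```python
from h import *
go(-.01,-.103,.072)
```

```text
t 10.93 rack-frame mm [   1.7 -103.7   78. ] rpy [-3.141 -0.    -1.666] F [ 0.91 -0.62  1.05] op 0.4
d tool mm [-0.8 11.7  6. ] rv [-0.001 -0.     0.002]
```

Request:
{"method": "move_arm", "body": {"increments": [[0,0,5,-1,0,0,0],[0,0,5,0,0,0,0],[0,0,1,3,0,0,0],[0,0,0,3,0,0,0],[0,0,0,2,0,0,0]]}}

```text
time: 11.55
tool_pos: [0.5169, -0.1659, 0.0729]
tool_rot: [-3.137, -0.002, -1.666]
contact_force: [-0.0, -0.3, 0.8]
opening: 0.0003
```

Request:
{"method": "move_arm", "body": {"increments": [[0,0,0,2,0,0,0],[0,0,0,2,0,0,0]]}}

```text
time: 11.8
tool_pos: [0.5169, -0.1659, 0.0685]
tool_rot: [-3.137, -0.002, -1.666]
contact_force: [-0.6, 0.9, 0.7]
opening: 0.0002
```

Request:
{"method": "move_arm", "body": {"increments": [[0,0,0,2,0,0,0],[0,0,0,2,0,0,0]]}}

```text
time: 12.05
tool_pos: [0.5168, -0.1659, 0.064]
tool_rot: [-3.137, -0.002, -1.666]
contact_force: [-0.0, 0.2, 0.5]
opening: 0.0005
```

Run:
```python
from h import *
c=robot.read_camera('scene'); s=state()
save({'img':cv2.resize(c['img'][220:300,190:300],None,fx=7,fy=7,interpolation=2)},'s16')
```

```text
t 12.1 rack-frame mm [  -9.2 -104.2   63.8] rpy [-3.138e+00 -2.000e-03 -1.666e+00] F [-0.04 -0.8  -0.36] op 0.7
```

View pics/s16.png

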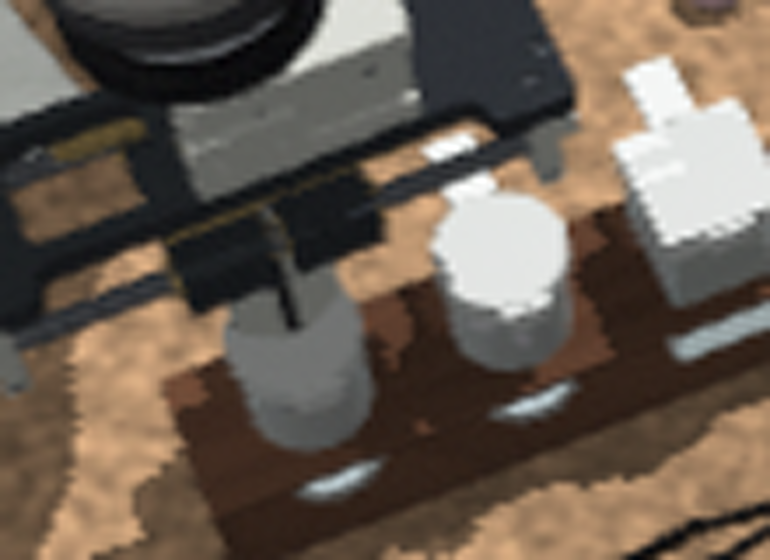

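Request:
{"method": "move_arm", "body": {"increments": [[0,0,0,2,0,0,0],[0,0,0,2,0,0,0]]}}

```text
time: 12.35
tool_pos: [0.5169, -0.166, 0.0629]
tool_rot: [-3.136, -0.002, -1.666]
contact_force: [-6.7, 2.8, 22.7]
opening: 0.0007
```

Run:
```python
from h import *
c=robot.read_camera('scene'); s=state()
save({'img':cv2.resize(c['img'][235:290,215:265],None,fx=11,fy=11,interpolation=2)},'s17')
save(robot.read_camera('wrist'),'w17')
```

```text
t 12.4 rack-frame mm [  -9.  -104.3   63. ] rpy [-3.136e+00 -2.000e-03 -1.666e+00] F [-7.04  2.9  19.44] op 0.1
```

View pics/s17.png

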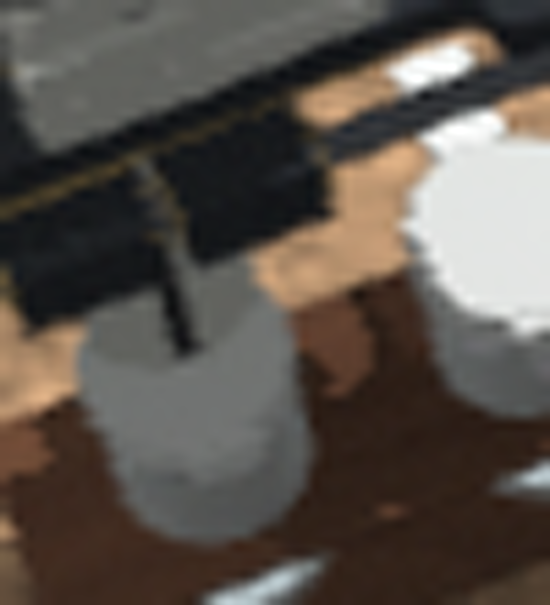

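View pics/w17.png

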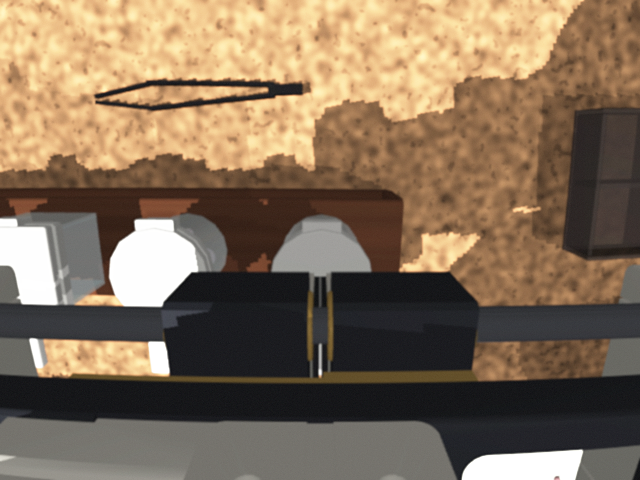

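Request:
{"method": "move_arm", "body": {"increments": [[0,0,0,2,0,0,0],[0,0,0,2,0,0,0]]}}

```text
time: 12.7
tool_pos: [0.517, -0.166, 0.0631]
tool_rot: [-3.134, -0.004, -1.665]
contact_force: [-5.8, 2.4, 16.4]
opening: 0.0003
```

Request:
{"method": "move_arm", "body": {"increments": [[0,0,0,-20,0,0,0],[0,0,0,-40,0,0,0],[0,0,20,-40,0,0,0],[0,0,40,0,0,0,0],[0,0,40,0,0,0,0],[0,0,0,0,0,0,0]]}}

```text
time: 13.45
tool_pos: [0.4149, -0.1561, 0.166]
tool_rot: [-3.131, -0.005, -1.665]
contact_force: [1.4, 0.4, 0.2]
opening: 0.0004
```

Run:
```python
from h import *
c=robot.read_camera('wrist'); s=state()
for a in (0,.1,.2,.3,.4):
    print(a,[proj(c,capt(-.105,a,l,.005))[0].round(1) for l in (.001,.045,.07)])
print(proj(c,capt(-.035,0,.07,.005)))
save(c,'w18')
sc=robot.read_camera('scene');save({'img':cv2.resize(sc['img'][180:320,160:340],None,fx=4,fy=4,interpolation=2)},'s18')
R=Ro.from_euler('xyz',s['tool_rot']).as_matrix()
for z in (0,-.02,-.025,-.03): print(z,[((proj(sc,s['tool_pos']+R@np.array([0,y,z]))[0]+.5-[160,180])*4).round() for y in (-.0095,0)])
```

```text
t 13.5 rack-frame mm [-110.  -104.7  166.2] rpy [-3.13  -0.005 -1.665] F [-0.02 -0.75  0.01] op 0.2
0 [array([320.6,  27.3]), array([320.3, 101.1]), array([320.2, 141.3])]
0.1 [array([320.6,  26.4]), array([320.4,  99.2]), array([320.3, 140. ])]
0.2 [array([320.6,  25.5]), array([320.5,  96.5]), array([320.4, 137.4])]
0.3 [array([320.6,  24.6]), array([320.5,  92.9]), array([320.5, 133.5])]
0.4 [array([320.6,  23.8]), array([320.6,  88.6]), array([320.6, 128.2])]
[[211.97791807 141.55634476]]
0 [array([202., 134.]), array([197., 121.])]
-0.02 [array([195., 111.]), array([190.,  98.])]
-0.025 [array([194., 105.]), array([188.,  92.])]
-0.03 [array([192.,  99.]), array([186.,  86.])]
```

View pics/w18.png

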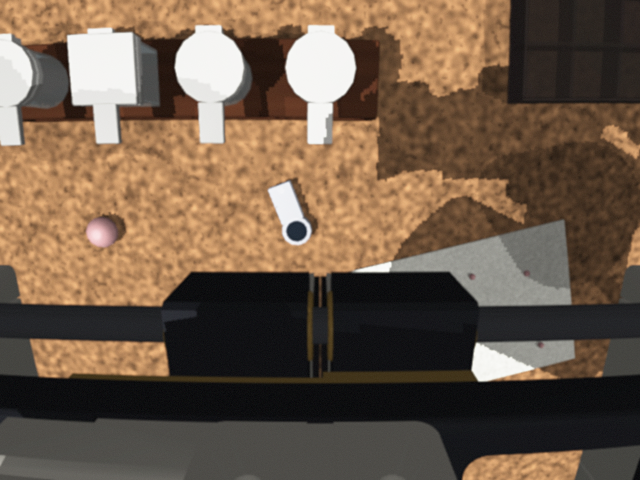

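View pics/s18.png

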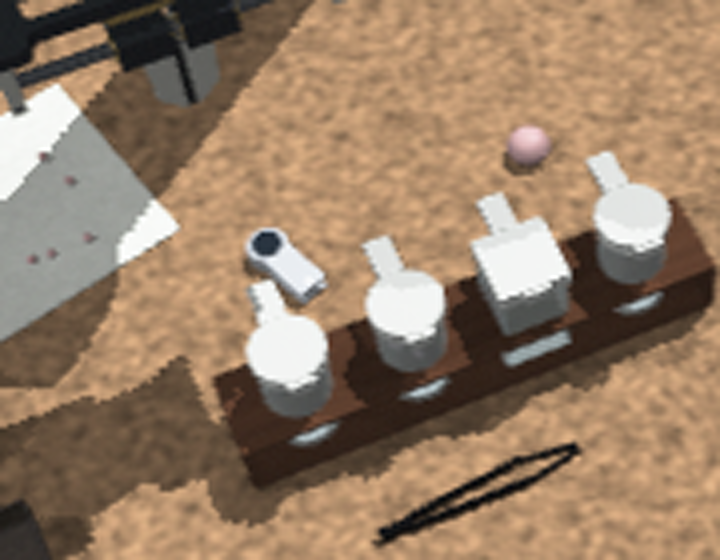

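Run:
```python
from h import *
go(-.034,.035,.13)
```

```text
t 13.55 rack-frame mm [-109.1 -104.9  166.1] rpy [-3.129 -0.006 -1.664] F [ 0.56 -0.45 -0.3 ] op 0.9
d tool mm [-139.8  -75.1   36.3] rv [-0.012 -0.006  0.003]
```

Request:
{"method": "move_arm", "body": {"increments": [[40,-20,-10,0,-0.012,-0.006,0.003],[40,-25,-13,0,0,0,0],[40,-25,-13,0,0,0,0],[40,-25,-13,0,0,0,0],[40,-20,-13,0,0,0,0],[40,-15,-8,8,0,0,0],[40,-5,-3,10,0,0,0],[40,0,0,0,0,0,0]]}}

```text
time: 14.55
tool_pos: [0.5135, -0.0262, 0.1446]
tool_rot: [-3.14, 0.0, -1.667]
contact_force: [-0.4, -1.2, -0.9]
opening: 0.0403
```

Run:
```python
from h import *
go(-.034,.035,.1)
c=robot.read_camera('scene');save({'img':cv2.resize(c['img'][180:300,200:360],None,fx=5,fy=5,interpolation=2)},'s19')
c=robot.read_camera('wrist');save(c,'w19')
```

```text
t 14.55 rack-frame mm [-25.9  34.5 144.6] rpy [-3.14   0.    -1.667] F [-0.35 -1.18 -0.85] op 40.3
d tool mm [-0.5  8.2 44.6] rv [-0.002  0.     0.001]
```

View pics/s19.png

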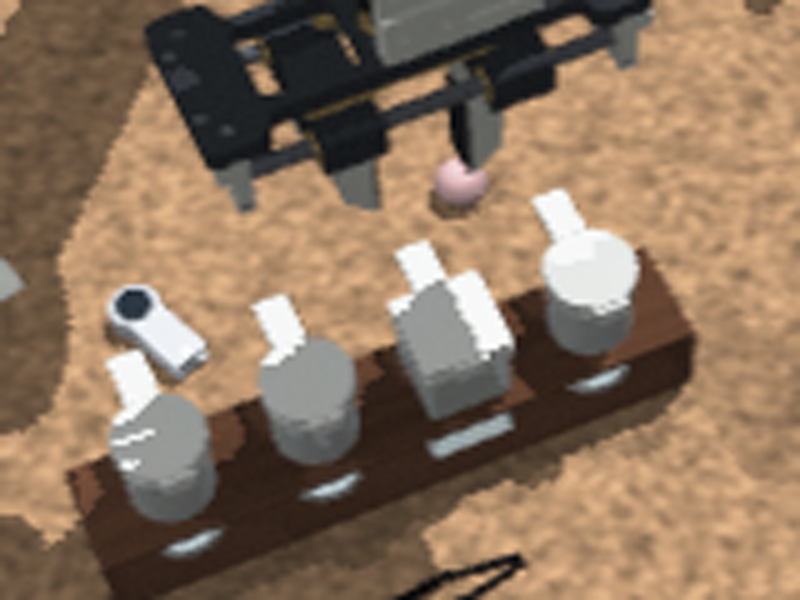

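View pics/w19.png

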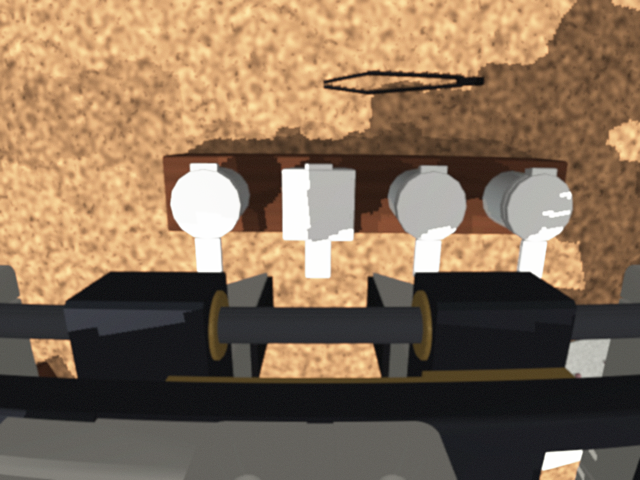

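Request:
{"method": "move_arm", "body": {"increments": [[40,0,9,10,0,0,0],[40,0,1,20,0,0,0],[40,0,0,20,0,0,0],[40,0,0,12,0,0,0],[40,0,0,0,0,0,0]]}}

```text
time: 15.28
tool_pos: [0.5042, -0.0292, 0.0843]
tool_rot: [-3.134, -0.001, -1.672]
contact_force: [0.1, -0.1, 0.5]
opening: 0.0402
```

Run:
```python
from h import *
go(-.036,.035,.055)
c=robot.read_camera('scene');save({'img':cv2.resize(c['img'][180:300,200:360],None,fx=5,fy=5,interpolation=2)},'s20')
c=robot.read_camera('wrist');save(c,'w20')
```

```text
t 15.28 rack-frame mm [-34.9  30.5  84.3] rpy [-3.134e+00 -1.000e-03 -1.672e+00] F [ 0.11 -0.11  0.52] op 40.2
d tool mm [-4.5  1.3 29.3] rv [-0.008 -0.001 -0.004]
```

View pics/s20.png

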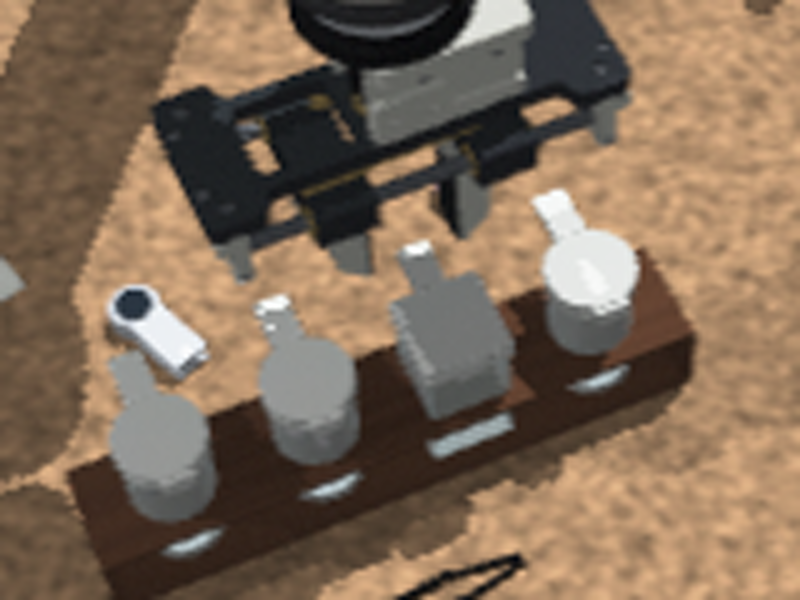

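View pics/w20.png

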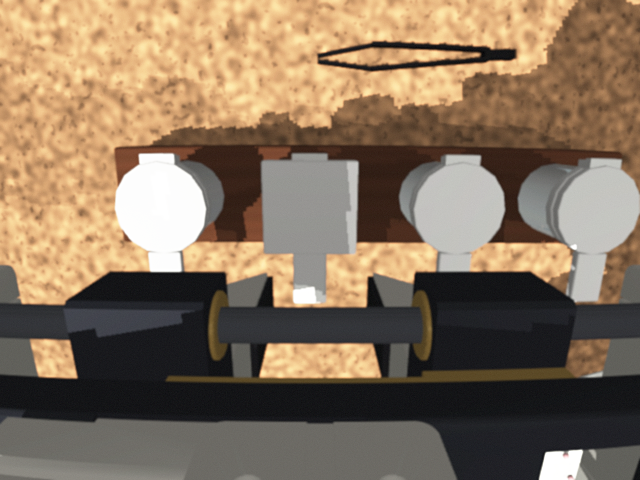

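Request:
{"method": "move_arm", "body": {"increments": [[40,-4.5,3,6,-0.008,-0.001,-0.004],[40,0,0,10,0,0,0],[40,0,0,8,0,0,0],[40,0,0,4,0,0,0]]}}

```text
time: 15.88
tool_pos: [0.5033, -0.0242, 0.0567]
tool_rot: [-3.138, -0.001, -1.667]
contact_force: [0.7, 0.8, 0.5]
opening: 0.0401
```

Run:
```python
from h import *
go(-.038,.035,.055)
c=robot.read_camera('scene');save({'img':cv2.resize(c['img'][200:290,230:330],None,fx=7,fy=6.5,interpolation=2)},'s21')
c=robot.read_camera('wrist');save(c,'w21')
```

```text
t 15.88 rack-frame mm [-36.3  35.5  56.7] rpy [-3.138e+00 -1.000e-03 -1.667e+00] F [0.68 0.81 0.45] op 40.1
d tool mm [0.5 1.7 1.7] rv [-0.004 -0.001  0.001]
```

View pics/s21.png

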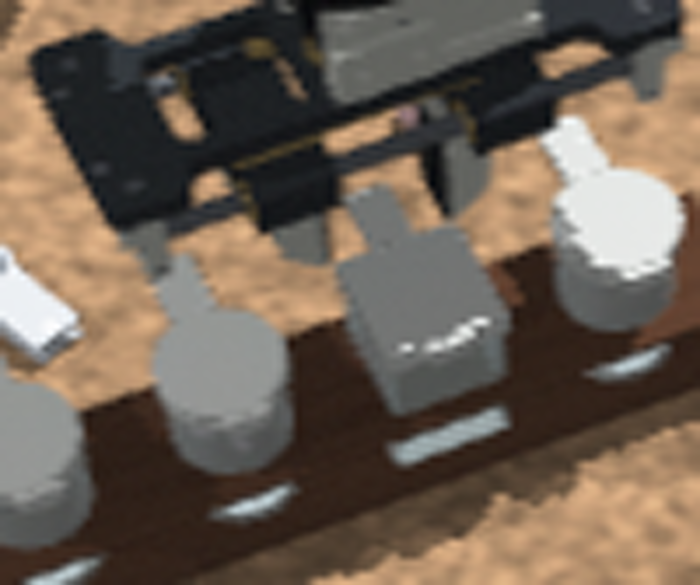

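View pics/w21.png

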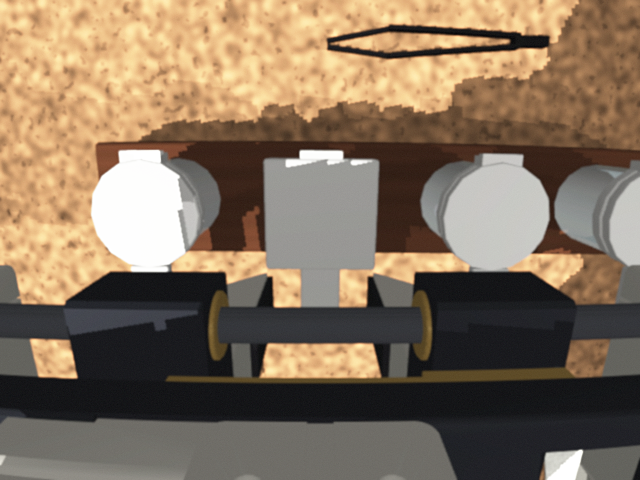

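Request:
{"method": "move_arm", "body": {"increments": [[40,0,0,3,0,0,0],[14,0,0,1,0,0,0],[5,0,0,0,0,0,0],[5,0,0,0,0,0,0],[5,0,0,0,0,0,0],[5,0,0,0,0,0,0]], "newtons": 10}}

```text
time: 16.73
tool_pos: [0.5037, -0.0242, 0.053]
tool_rot: [-3.137, -0.001, -1.668]
contact_force: [0.0, 0.3, -0.4]
opening: 0.0157
```

Run:
```python
from h import *
go(-.038,.035,.055)
c=robot.read_camera('scene');save({'img':cv2.resize(c['img'][200:290,230:330],None,fx=7,fy=6.5,interpolation=2)},'s22')
```

```text
t 16.73 rack-frame mm [-36.   35.5  53. ] rpy [-3.137e+00 -1.000e-03 -1.668e+00] F [ 0.01  0.27 -0.42] op 15.7
d tool mm [ 0.5  2.  -2. ] rv [-0.005 -0.001  0.   ]
```

View pics/s22.png

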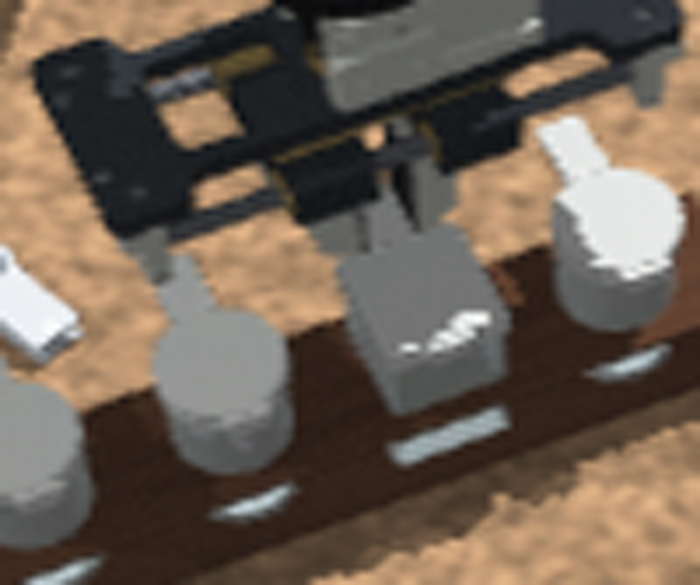

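Request:
{"method": "move_arm", "body": {"increments": [[5,0,-0.5,-7,0,0,0],[5,0,-1.5,-7.5,0,0,0],[5,0,-2.5,-7,0,0,0],[5,0,-3,-7,0,0,0],[5,0,0,0,0,0,0]]}}

```text
time: 17.4
tool_pos: [0.5122, -0.0251, 0.084]
tool_rot: [-3.135, -0.001, -1.668]
contact_force: [0.6, -0.2, -1.0]
opening: 0.0157
```

Run:
```python
from h import *
go(-.02,.035,.093)
c=robot.read_camera('scene');save({'img':cv2.resize(c['img'][200:290,230:330],None,fx=7,fy=6.5,interpolation=2)},'s23')
```

```text
t 17.4 rack-frame mm [-27.4  35.4  84. ] rpy [-3.135e+00 -1.000e-03 -1.668e+00] F [ 0.64 -0.2  -1.03] op 15.7
d tool mm [ 0.4 -7.4 -9. ] rv [-0.006 -0.001  0.   ]
```

View pics/s23.png

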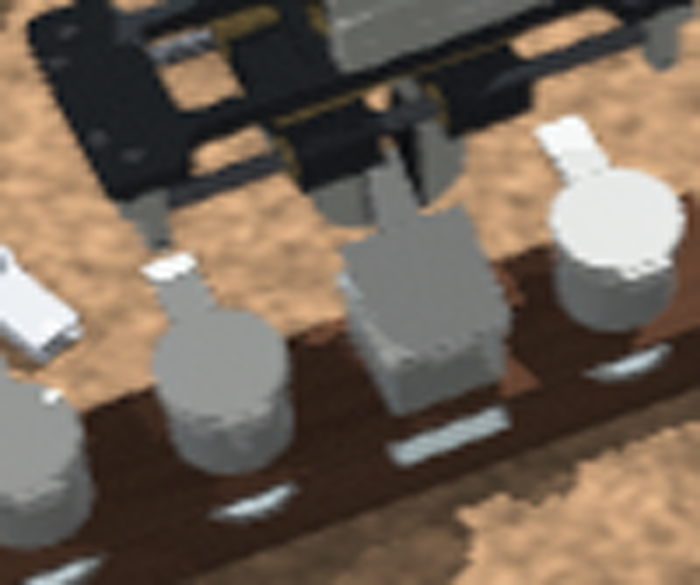

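Request:
{"method": "move_arm", "body": {"increments": [[5,0,-3.5,-6,0,0,0],[5,0,-4,-5.5,0,0,0],[5,0,-4.5,-5,0,0,0],[5,0,0,0,0,0,0]]}}

```text
time: 17.95
tool_pos: [0.5246, -0.0264, 0.1007]
tool_rot: [-3.136, -0.001, -1.668]
contact_force: [0.2, 0.2, -1.8]
opening: 0.0158
```

Run:
```python
from h import *
state()
c=robot.read_camera('scene');save({'img':cv2.resize(c['img'][200:290,230:330],None,fx=7,fy=6.5,interpolation=2)},'s24')
```

```text
t 17.95 rack-frame mm [-14.9  35.3 100.7] rpy [-3.136e+00 -1.000e-03 -1.668e+00] F [ 0.15  0.23 -1.85] op 15.8
```

View pics/s24.png

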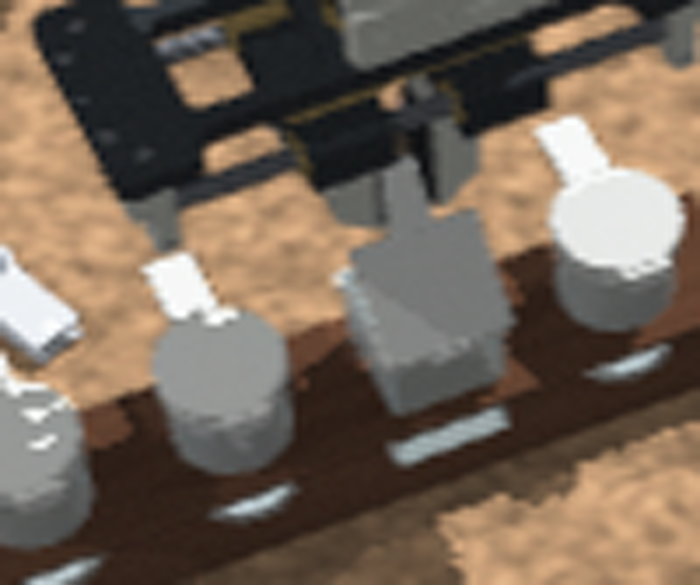

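Request:
{"method": "move_arm", "body": {"increments": [[40,0,0,0,0,0,0],[40,0,0,0,0,0,0],[40,0,0,0,0,0,0],[40,0,15,0,0,0,0],[40,0,20,0,0,0,0],[0,0,10,0,0,0,0],[0,0,0,0,0,0,0],[0,0,0,0,0,0,0],[0,0,0,0,0,0,0],[0,0,0,0,0,0,0]]}}

```text
time: 19.25
tool_pos: [0.4795, -0.0222, 0.1009]
tool_rot: [-3.135, -0.001, -1.668]
contact_force: [-0.6, -0.1, -0.3]
opening: 0.001
```

Run:
```python
from h import *
go(-.01,.035,.1)
c=robot.read_camera('scene');save({'img':cv2.resize(c['img'][200:290,230:330],None,fx=7,fy=6.5,interpolation=2)},'s25')
c=robot.read_camera('wrist');save(c,'w25')
for a in (.6,.7,.8,.9,1,1.1): print(a,proj(c,capt(.035,a,.07,0))[0].round(),proj(c,capt(.035,a,.045,0))[0].round())
```

```text
t 19.25 rack-frame mm [-60.2  35.1 100.9] rpy [-3.135e+00 -1.000e-03 -1.668e+00] F [-0.64 -0.11 -0.28] op 1.0
d tool mm [  0.1 -50.1   1.2] rv [-0.006 -0.001  0.   ]
0.6 [320. 238.] [320. 185.]
0.7 [320. 231.] [320. 179.]
0.8 [320. 222.] [320. 173.]
0.9 [320. 211.] [320. 165.]
1 [320. 197.] [320. 156.]
1.1 [320. 181.] [320. 147.]
```

View pics/s25.png

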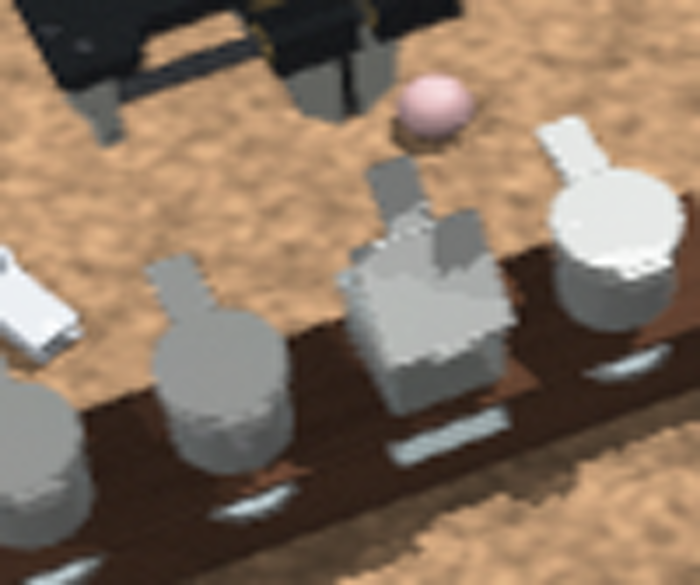

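View pics/w25.png

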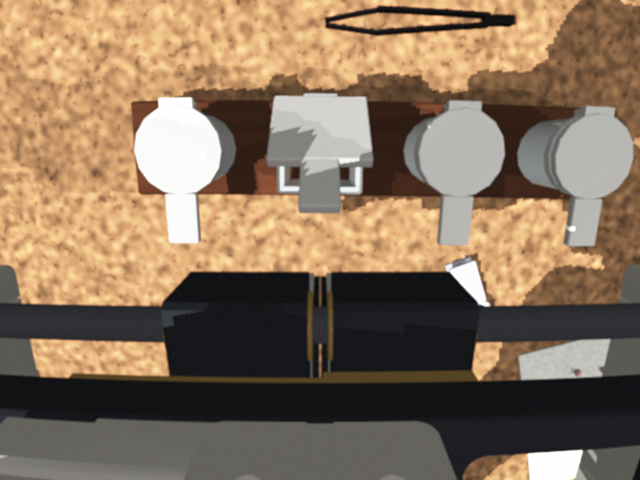

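Request:
{"method": "move_arm", "body": {"increments": [[0,0,-12,0,-0.006,0,0],[0,0,-15,0,0,0,0],[0,0,-10,0,0,0,0],[0,0,-8,0,0,0,0],[0,0,-8,0,0,0,0],[0,0,0,0,0,0,0]]}}

```text
time: 20.1
tool_pos: [0.5335, -0.0274, 0.1005]
tool_rot: [3.14, -0.001, -1.668]
contact_force: [-0.3, 0.9, -0.3]
opening: 0.0007
```

Run:
```python
from h import *
go(.022,.035,.1)
c=robot.read_camera('scene');save({'img':cv2.resize(c['img'][200:290,230:330],None,fx=7,fy=6.5,interpolation=2)},'s26')
```

```text
t 20.1 rack-frame mm [ -5.9  35.2 100.5] rpy [ 3.140e+00 -1.000e-03 -1.668e+00] F [-0.3   0.91 -0.34] op 0.7
d tool mm [  0.2 -27.9   0.4] rv [ 0.002 -0.001  0.   ]
```

View pics/s26.png

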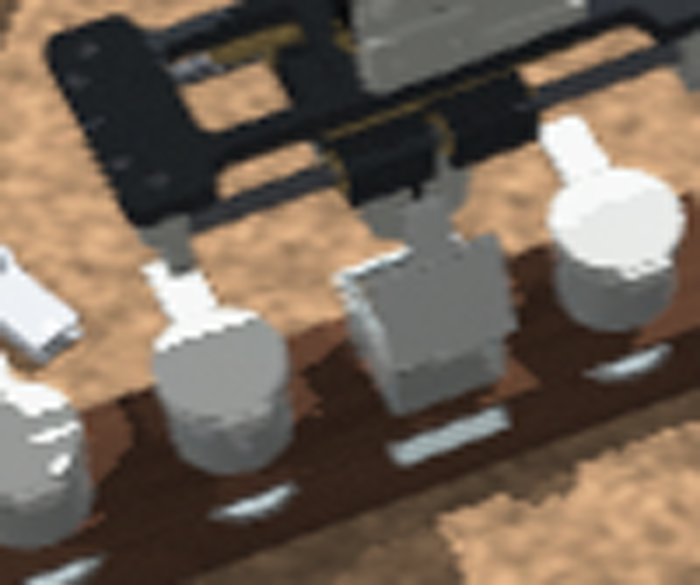

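Request:
{"method": "move_arm", "body": {"increments": [[0,0,-7,0,0,0,0],[0,0,-7,0,0,0,0],[0,0,-7,0,0,0,0],[0,0,-7,0,0,0,0],[0,0,0,0,0,0,0]]}}

```text
time: 20.78
tool_pos: [0.5626, -0.0301, 0.1003]
tool_rot: [3.139, -0.001, -1.668]
contact_force: [-0.5, -0.4, -0.5]
opening: 0.001
```

Run:
```python
from h import *
go(.022,.035,.1)
c=robot.read_camera('scene');save({'img':cv2.resize(c['img'][200:290,230:330],None,fx=7,fy=6.5,interpolation=2)},'s27')
```

```text
t 20.77 rack-frame mm [ 23.2  35.3 100.3] rpy [ 3.139e+00 -1.000e-03 -1.668e+00] F [-0.55 -0.44 -0.47] op 1.0
d tool mm [0.3 1.2 0.3] rv [ 0.003 -0.001  0.   ]
```

View pics/s27.png

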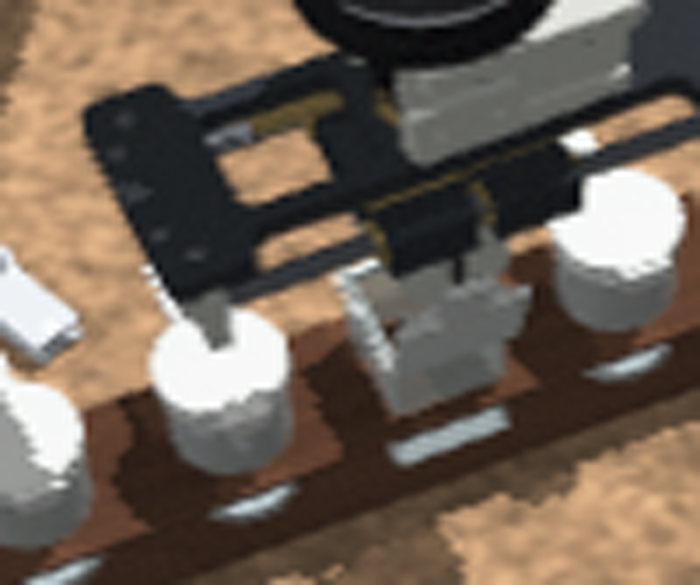

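Cap is now upright or past it. Retreating straight back (−x) and up, then checking.

Request:
{"method": "move_arm", "body": {"increments": [[0,0,10,0,0,0,0],[0,0,20,0,0,0,0],[0,0,30,-10,0,0,0],[0,0,40,-20,0,0,0],[0,0,40,-30,0,0,0],[0,0,20,-20,0,0,0],[0,0,0,0,0,0,0],[0,0,0,0,0,0,0]]}}

```text
time: 21.82
tool_pos: [0.3933, -0.0132, 0.1817]
tool_rot: [3.138, -0.001, -1.668]
contact_force: [-0.3, 0.3, -0.6]
opening: 0.0003
```

Run:
```python
from h import *
state()
c=robot.read_camera('scene');save({'img':cv2.resize(c['img'][190:310,190:340],None,fx=5,fy=5,interpolation=2)},'s28')
c=robot.read_camera('wrist');save(c,'w28')
for y in (-.105,-.035,.105): print(y,[proj(c,capt(y,a,.07,.005))[0].round(1) for a in (0,.1)])
for a in (1.3,1.4,1.5,1.6,1.7,1.8,1.9,2): print(a,proj(c,capt(.035,a,.07,0))[0].round(),proj(c,capt(.035,a,.045,0))[0].round())
t=robot.read_camera('top'); save({'img':cv2.resize(t['img'][200:320,260:450],None,fx=4,fy=4,interpolation=2)},'t28')
for a in (1.3,1.4,1.5,1.6,1.7,1.8,1.9,2): print(a,((proj(t,capt(.035,a,.07,0))[0]-[260,200])*4).round())
```

```text
t 21.82 rack-frame mm [-146.8   35.8  181.7] rpy [ 3.138e+00 -1.000e-03 -1.668e+00] F [-0.31  0.28 -0.57] op 0.3
-0.105 [array([527.2,  88.7]), array([532.6,  86.3])]
-0.035 [array([425.8,  85.9]), array([428.7,  83.3])]
0.105 [array([215.2,  85.7]), array([212.4,  83.1])]
1.3 [321. -38.] [321. -33.]
1.4 [321. -55.] [321. -43.]
1.5 [321. -71.] [321. -52.]
1.6 [321. -86.] [321. -61.]
1.7 [ 321. -101.] [321. -69.]
1.8 [ 321. -114.] [321. -77.]
1.9 [ 321. -126.] [321. -84.]
2 [ 321. -136.] [321. -91.]
1.3 [313. 159.]
1.4 [315. 145.]
1.5 [316. 130.]
1.6 [317. 116.]
1.7 [317. 102.]
1.8 [318.  88.]
1.9 [319.  75.]
2 [320.  63.]
```

View pics/s28.png

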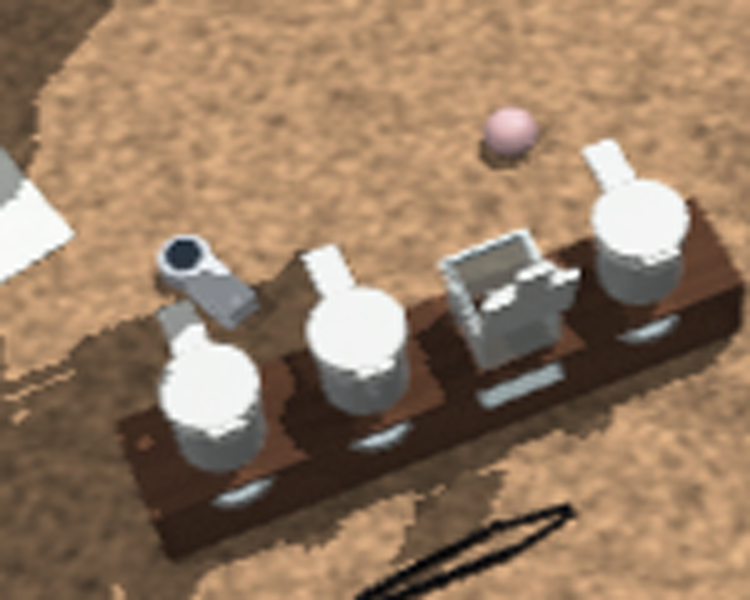

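View pics/w28.png

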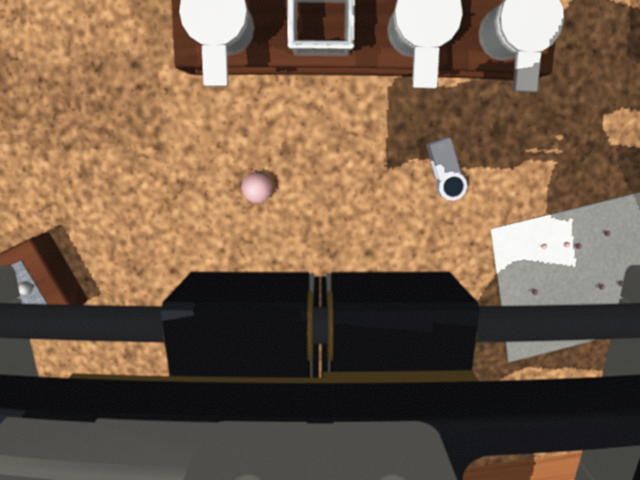

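View pics/t28.png

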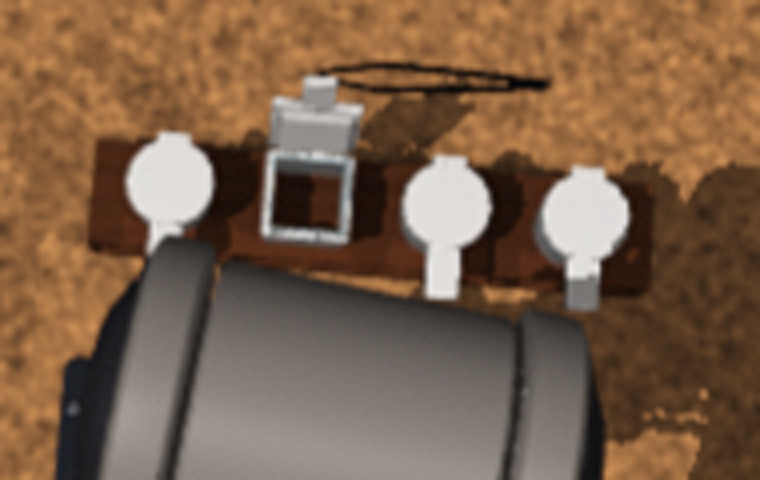

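Run:
```python
from h import *
robot.hand_in(); state()
```

```text
the job is handed in; nothing more can be done
the job is handed in; nothing more can be done
```

I pressed the open round vial's cap shut first. Only after the camera confirmed that did I lift the square vial's cap by its tab and push it past upright. I then backed the arm clear and handed the job in. No verdict was reported.

**Last checks before hand-in (about 21.8 s on the clock):**
- **Round cap:** in the wrist and top views its tab lies where a shut cap's tab should be, to within 2–3 pixels. The two other caps match the same way, so all three look shut.
- **Square cap:** it leans back at about 1.85 rad, judged from the top view.
- **Loose things:** the quartz, loupe and tweezer look unmoved. I did not check the stone box or the cup separately; nothing was moved near them.
- **Arm:** no contact force above noise.

**What went wrong or disagreed:**
- The first push on the open cap came in too high and jammed on the end of its tab, with about 37 N measured at the wrist. I backed off and came in lower.
- One pressing attempt stopped with the cap still about 0.4 rad open. A second press closed it.
- The fingertips met things about 27 mm above the reported tool point, although that point is described as being at the tips. I corrected for this using contact and pictures, and did not find the cause.

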